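# Tidy the potting table: sweep the board and rack the plant plaques

## Robot

A 6-joint arm with a two-finger parallel gripper is mounted at the origin on the work surface. World frame = base frame: x ahead of the robot, y to its left, z up, the work surface at z = 0. Lengths are in mm, angles in rad, forces in N, time in s.
With the tool pointing down it reaches from about 300 to 775 mm from the base axis. Payload 14.6 kg.
Tool frame: the origin (TCP) lies midway between the tips of the shut fingers; the grasp point (between the pads) lies 19 mm behind it (manip.grasp_offset is the distance from the TCP to the grasp point, in mm); z points along the fingers, y is the line along which they close (so a half turn about z gives the same grasp; the last joint's range is limited). The gripper opens to 94 mm and grips with 3 to 60 N. Pads are 16 mm wide; open, the fingers measure 119 mm over their backs; the gripper's body (75 mm by 177 mm) begins 78 mm behind the grasp point.
Start: joints at [-1.372, 0.3, 1.521, -0, 1.321, -0.067], TCP at [144.468, -530.677, 205.446] pointing down, gripper open.
Joint ranges: [-3.03, 3.03], [-0.79, 2.21], [0.23, 2.52], [-1.04, 4.18], [0, 3.07], [-2.55, 2.55]. Speed limits (rad/s): [2.22, 2.22, 2.57, 3.14, 3.14, 3.14].

## Interface

Orientations are given as [roll, pitch, yaw] about the fixed x, y, z axes, in that order (R = Rz(yaw) Ry(pitch) Rx(roll)).
In Python, from cell import manip, viewer gives the robot as it stands. The module is installed in compiled form; this text tells all that it offers.
- The arm moves only by the tool move_arm, never from a script. Its argument "moves" is a list of rows, each a list of 4 numbers: the shift along the tool's x, y, z in m, then the turn about the tool's z in rad. A call has 1 to 12 rows; each row is the pose to reach, as a shift and turn from the pose commanded when the call began, along the tool's axes at that moment; what a row does not reach only later rows make up. A row lasts 1/10 s, in which the tool goes at most 50 mm and 8.59 degrees, less where a joint would pass 70% of its speed; a pose out of reach is approached as far as the arm can. A call with a gripper value outside its range is refused whole. "jaw" is the finger opening in m, from 0 to 0.094, set as the call begins (left out, the last holds). The fingers move at their own pace and stop on an object; "squeeze" is the grip in N (left out, the last holds). Time passes only in rows, so rows that repeat a pose let the fingers close. It gives the time, the measured TCP pose, the force, the opening and the grip force at its end, in the units of the state.
- manip.read_state(): the state, without advancing time (a new reading comes with each control period).
- viewer.camera(name): name is "scene" or "top"; returns a dict with "frame" (420x560x3 uint8, blue, green, red), "z_map" (420x560 float32, mm along the optical axis (not along the pixel's ray), 0 where there is no reading), "fx", "fy", "cx", "cy" (pixels), "origin" and "orientation" of the camera in the world. Camera axes: x right, y down, z forward; pixel columns grow to the right and rows downward; lengths in mm; the calibration is good to about 2 mm. A picture is of the moment at which its call begins.
- manip.sign_off(): hands the job in; it is judged then, once.
The state is a dict: "clock": time; "joints": joint angles; "qd": joint speeds; "effort": joint torques, N m; "eef_pos": TCP position; "eef_rot": TCP orientation; "wrist_force": force on the tool from outside, world axes, zero at the start; "moment": the same for the moment, N m; "finger_gap": finger opening in mm; "finger_force": force on a finger pad.
Only numpy, scipy, OpenCV 4.12 (cv2) and the standard library are available. Lean on these libraries where they do the work, as an engineer would, in place of code of your own. Each camera call takes 0.05 s, during which the arm holds its last target. There are 200 camera calls.

## Task

Tidy up after potting: with the scraper block, not the fingers, sweep every terracotta chip along the potting board and over its open lip into the grey seed bin, then stand the scraper back upright on its cork mat. Also take the slate plant plaques off the leaning easel and stand each one, round end up, fully down in a slot of its own in the wooden rack. Leave the planter, jar, trowel and dibber where they are.

Things in the scene. Friction and masses are not known exactly. Their poses are not given: they have to be found in the camera images.
- board: Fixed white potting board with wooden rims and the seed bin joined to one end. Origin: on the table under its middle; z up, x across, y the sweeping direction (to the bin). Flat top 60 mm above the table, 180 mm wide between side rims (x -90 to 90), from the back rim (y = -115) to the open, rimless lip (y = 120). Rims 10 mm thick, 14 mm above the top.
- board_lip (a point): Middle of the board's open edge, on its top surface; axes as the board's.
- bin_floor (a point): Centre of the inner floor of the grey plastic seed bin, 5 mm above the table; axes as the board. Inside 190 (x) by 105 (y) mm; side walls reach 45 mm above the table, 15 mm below the board top; the lip overhangs it by 10 mm. The open flap leans back at its far end (y +60 mm), to 100 mm above the table.
- chip0: Loose terracotta chip on the board, about 24 x 18 mm, 9 mm thick, 12 g; may be absent. Origin at the centre of its underside.
- chip1: Loose terracotta chip on the board, about 24 x 18 mm, 9 mm thick, 12 g; may be absent. Origin at the centre of its underside.
- chip2: Loose terracotta chip on the board, about 24 x 18 mm, 9 mm thick, 12 g; may be absent. Origin at the centre of its underside.
- chip3: Loose terracotta chip on the board, about 24 x 18 mm, 9 mm thick, 12 g; may be absent. Origin at the centre of its underside.
- chip4: Loose terracotta chip on the board, about 24 x 18 mm, 9 mm thick, 12 g; may be absent. Origin at the centre of its underside.
- chip5: Loose terracotta chip on the board, about 24 x 18 mm, 9 mm thick, 12 g; may be absent. Origin at the centre of its underside.
- scraper: Scraper block standing on its cork mat. Origin: centre of its underside; x along its length, y through its thickness, z up. Foot (black rubber): 80 (x) x 46 (y) x 18 (z) mm. Above it a wooden grip ridge 70 (x) x 20 (y) mm, from 18 to 54 mm above the underside: pinch it across y. 160 g.
- mat: Fixed flat cork mat 130 (x) x 90 (y) x 3 (z) mm, home of the scraper. Origin: centre of its underside, on the table.
- easel: Fixed wooden easel, 230 mm wide (y). Its back board leans 0.61 rad from vertical towards its own -x (the robot side), 65 mm long up the slope, with a ledge at its foot. Plaques lean on it side by side about 54 mm apart, their upper 45 mm free above the board. Origin: on the table, under the foot of the slope.
- plaque0: Slate plant plaque 8 mm thick (x), 46 mm wide (y), 110 mm tall (z), upper end half-round of radius 23 mm, 100 g; may be absent. Origin: middle of its square bottom edge; z runs up to the round end. It starts leaning on the easel, z tipped 0.61 rad from vertical to the robot side: pinch it across x at its free upper end.
- plaque1: Slate plant plaque 8 mm thick (x), 46 mm wide (y), 110 mm tall (z), upper end half-round of radius 23 mm, 100 g; may be absent. Origin: middle of its square bottom edge; z runs up to the round end. It starts leaning on the easel, z tipped 0.61 rad from vertical to the robot side: pinch it across x at its free upper end.
- plaque2: Slate plant plaque 8 mm thick (x), 46 mm wide (y), 110 mm tall (z), upper end half-round of radius 23 mm, 100 g; may be absent. Origin: middle of its square bottom edge; z runs up to the round end. It starts leaning on the easel, z tipped 0.61 rad from vertical to the robot side: pinch it across x at its free upper end.
- plaque3: Slate plant plaque 8 mm thick (x), 46 mm wide (y), 110 mm tall (z), upper end half-round of radius 23 mm, 100 g; may be absent. Origin: middle of its square bottom edge; z runs up to the round end. It starts leaning on the easel, z tipped 0.61 rad from vertical to the robot side: pinch it across x at its free upper end.
- rack: Fixed wooden rack 220 (x) x 70 (y) x 40 (z) mm, four slots side by side 52 mm apart along its x, centred at x = -78, -26, 26 and 78 mm. Each slot is 14 mm wide (x), runs the full 70 mm along y, open at the ends, and 30 mm deep, its floor 10 mm above the table. Origin: centre of its underside on the table.
- planter: Turquoise ceramic planter with a succulent, 94 mm across, about 105 mm tall; leave alone. Origin: centre of its underside.
- jar: Glass jar with clip lid, 76 mm across, 110 mm tall; leave alone. Origin: centre of its underside.
- trowel: Small steel trowel lying flat, 205 mm long; leave alone. Origin: between blade (+x) and handle (-x), at its underside.
- dibber: Wooden T-handled dibber lying diagonally, 205 mm long along its x; leave alone. Origin: about its middle, at its underside.
Things that resemble listed ones, but are neither listed nor needed, are in the scene too. Leave any blue look-alike of the plaque2 alone.

How it is judged:
By the outcome, as a careful person would: the job done as asked, in the order asked, and still so for the second after the job is handed in, with the robot touching nothing.
Of chip0, chip1, chip2, chip3, chip4, chip5 only 4 to 6 are there at a start; the rules pass over those that are not, and their reading is None.
Of plaque0, plaque1, plaque2, plaque3 only 3 to 4 are there at a start; the rules pass over those that are not, and their reading is None.
At some moment in a run one of scraper, chip0, chip1, chip2, chip3, chip4, chip5 may be knocked a few centimetres aside while the robot is not near it.
It also fails if it takes over 210 s, if anything falls off the work surface, if the arm or the gripper's body presses on something with over 40 N, if the wrist force passes 120 N, or if a joint passes its speed limit or range.

## Working session

There is one attempt and no reset: what is moved stays moved. The work goes in short steps, Python scripts to look and compute and a tool call to move; the robot and the scene stay as the last step left them, time stands still between calls to the robot, and variables do not carry over. Pictures are saved under pics/ and viewed, at most 14 in all, crops included, and the job is handed in when it is done.

Besides the shell and the picture viewer there is one more tool, called as name([rows], argument=value, ...), one row to a line, values as JSON. move_arm: Moves the arm, as the interface text tells. Its arguments: {"type":"object","properties":{"moves":{"type":"array"},"jaw":{"type":"number"},"squeeze":{"type":"number"}},"required":["moves"]}

```bash
mkdir -p pics
cat > h.py <<'E'
import numpy as np, cv2
from scipy.spatial.transform import Rotation as R
from cell import manip, viewer
def cam(n):
    c=viewer.camera(n); c['n']=n
    o=np.array(c['orientation'],float)
    c['R']=o if o.shape==(3,3) else R.from_euler('xyz',o).as_matrix()
    c['o']=np.array(c['origin'],float); return c
def pts(c):
    v,u=np.mgrid[0:420,0:560]; z=c['z_map'].astype(float)
    p=np.stack([(u-c['cx'])/c['fx']*z,(v-c['cy'])/c['fy']*z,z],-1)
    return p@c['R'].T+c['o']
def ray(c,u,v,h):
    d=c['R']@np.array([(u-c['cx'])/c['fx'],(v-c['cy'])/c['fy'],1.])
    return c['o']+d*(h-c['o'][2])/d[2]
E
python3 - <<'E'
from h import *
for n in('scene','top'):
    c=cam(n); cv2.imwrite(f'pics/{n}0.png',c['frame']); print(n,c['orientation'],c['origin'],c['fx'],c['cx'],c['cy'])
    np.savez(f'{n}0.npz',p=pts(c),f=c['frame'])
print(manip.read_state())
E
```

```text
scene [-2.14335949 -0.01147425  2.32474363] [1124.78755832  499.58562881  587.79511667] 431.3144991503867 273.3170628147801 213.7655929034894
top [-2.95433955 -0.02268263 -1.56315689] [ 335.77267165   -6.27191057 1166.97161675] 471.67186925113674 287.1391592370736 214.906700980151
{'clock': 0.1, 'joints': array([-1.37156779e+00,  3.00399504e-01,  1.52154789e+00, -2.67369704e-05,
        1.32068753e+00, -6.65823582e-02]), 'qd': array([ 0.0009686 , -0.00205761, -0.00022043,  0.00140427,  0.00113672,
       -0.00049813]), 'effort': array([-4.31463950e-04, -5.32641864e+01, -3.53283978e+01,  7.08699413e-02,
        2.34992226e-02, -7.12502151e-05]), 'eef_pos': array([ 144.43160198, -530.44312434,  204.93964089]), 'eef_rot': array([-3.14055097e+00, -4.35047495e-05,  2.65817507e-01]), 'wrist_force': array([-0.07425564,  0.82503377,  0.10153847]), 'moment': array([-0.01349726, -0.03209069,  0.04080581]), 'finger_force': 0.0, 'finger_gap': 94.05424893310126}
```

View pics/scene0.png

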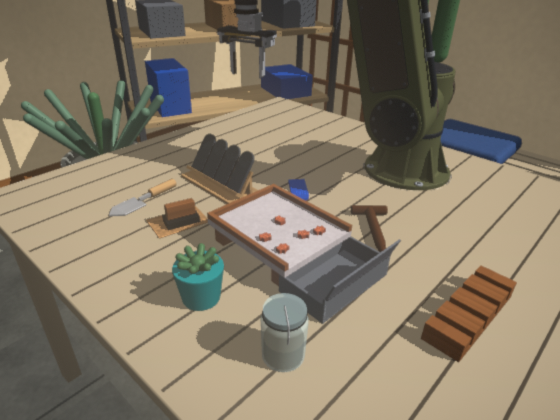

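View pics/top0.png

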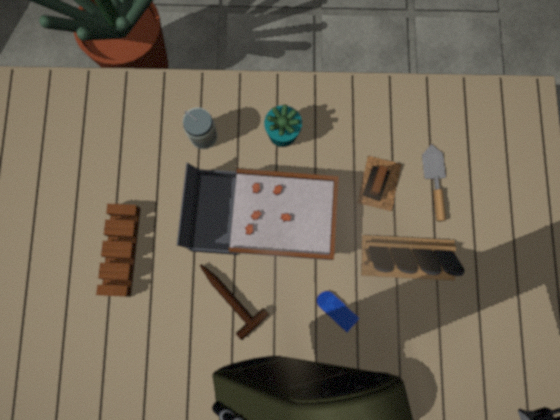

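The top view shows the board (232–337, 170–257) with 5 chips, the bin to its left, the scraper on its mat (378,182), the easel with 4 plaques (410,258), the rack (118,250), and a blue decoy (337,311). Next I measure.

```bash
cat > meas.py <<'E'
from h import *
T=np.load('top0.npz');S=np.load('scene0.npz')
def comp(name,D,m,box,amin=15):
    u0,v0,u1,v1=box; M=np.zeros((420,560),np.uint8); M[v0:v1,u0:u1]=m[v0:v1,u0:u1]
    n,l,st,ce=cv2.connectedComponentsWithStats(M)
    for i in range(1,n):
        if st[i,4]<amin: continue
        q=D['p'][l==i]; q=q[np.isfinite(q).all(1)]
        r=cv2.minAreaRect(q[:,:2].astype(np.float32))
        print(name,st[i,4],'px',ce[i].round(1),'med',np.median(q,0).round(1),'rect',np.round(r[0],1),np.round(r[1],1),round(r[2],1),'z',np.percentile(q[:,2],[5,95]).round(1))
hsv=cv2.cvtColor(T['f'],cv2.COLOR_BGR2HSV); z=T['p'][...,2]
H,Sa,V=[hsv[...,i] for i in range(3)]
print('table z',np.median(z[300:400,150:200]))
white=((Sa<50)&(V>120)&(abs(z-60)<8)); comp('board',T,white,(225,165,345,260),200)
comp('chip',T,((H<12)|(H>170))&(Sa>100)&(z>58)&(z<76),(236,178,332,252),8)
comp('scr',T,(z>48)&(z<70),(355,150,405,215))
comp('scrfoot',T,(z>14)&(z<70),(355,150,405,215))
comp('mat',T,(z<10)&(Sa>105),(350,145,405,215))
comp('rack',T,(z>34)&(z<48),(85,190,150,310))
comp('rackall',T,(z>5)&(z<48),(85,190,150,310))
comp('easel+pl',T,(z>12)&(z<130),(350,228,475,290))
comp('bin',T,(z>38)&(z<56),(170,160,240,260))
comp('flap',T,(z>85)&(z<110),(170,160,240,260))
for v in range(236,284,3): print(v,[f"{T['p'][v,u,1]:.0f},{T['p'][v,u,0]:.0f},{z[v,u]:.0f}" for u in (375,388,403,417,430,445,455)])
big=cv2.resize(np.hstack([T['f'][140:290,345:475]]),None,fx=4,fy=4,interpolation=cv2.INTER_CUBIC)
s=cv2.resize(S['f'][120:245,100:260],None,fx=4,fy=4,interpolation=cv2.INTER_CUBIC)
cv2.imwrite('pics/c1.png',big);cv2.imwrite('pics/c2.png',s)
E
python3 meas.py
```

```text
table z 0.19634673784923962
board 6508 px [283.4 213.6] med [550.  -24.1  60.4] rect [550.5 -18.1] [235.2 176.8] 86.3 z [57.  63.9]
chip 48 px [255.8 187.6] med [609.4  45.4  68.8] rect [609.4  45.5] [21.2 14.5] 2.3 z [65.9 72.2]
chip 51 px [277.5 189.3] med [606.4  -5.   69.1] rect [606.6  -5.2] [15.5 20.3] 40.0 z [65.4 72.6]
chip 48 px [255.8 214.8] med [543.   44.2  69.6] rect [543.8  44.7] [14.3 20.2] 51.8 z [66.6 72.8]
chip 53 px [285.8 216.8] med [538.6 -26.9  69.5] rect [538.8 -25.7] [14.8 21.3] 0.2 z [65.2 72.1]
chip 55 px [249. 229.] med [509.3  59.8  69.5] rect [509.5  59.9] [19.8 14.3] 1.7 z [67.  71.8]
chip 9 px [238.  248.9] med [461.4  84.3  73.3] rect [461.7  84. ] [5.7 9.6] 35.6 z [71.4 75.6]
scr 243 px [379.4 178.5] med [ 640.  -254.5   57.3] rect [ 640.5 -255.5] [20.6 70.2] 71.0 z [51.7 60.5]
scrfoot 607 px [376.8 181.5] med [ 636.3 -251.3   25.2] rect [ 641.  -255.7] [46.2 82. ] 70.9 z [18.4 59.6]
mat 888 px [382.7 182.4] med [ 647.2 -282.     3.8] rect [ 643.2 -266.7] [ 88.2 129.8] 78.4 z [0.1 7.5]
rack 320 px [121.5 208.5] med [560.9 371.1  39.9] rect [560.8 371.
[... 1898 characters left out ...]
', '-359,432,88', '-395,433,83', '-418,433,84']
266 ['-228,423,102', '-257,422,109', '-291,423,108', '-325,424,101', '-354,424,100', '-389,424,100', '-413,425,97']
269 ['-247,422,13', '-255,415,115', '-289,415,114', '-321,416,111', '-351,416,110', '-386,417,106', '-408,417,108']
272 ['-248,416,5', '-280,416,6', '-317,416,7', '-351,416,9', '-350,410,111', '-422,417,5', '-405,410,115']
275 ['-248,408,7', '-279,408,10', '-317,409,7', '-351,409,10', '-384,409,7', '-422,410,5', '-407,403,110']
278 ['-248,401,5', '-281,402,-1', '-318,402,2', '-353,402,0', '-383,402,8', '-421,403,6', '-448,403,0']
281 ['-249,394,0', '-281,394,1', '-318,395,1', '-353,395,1', '-384,395,4', '-422,395,2', '-447,396,0']
```

View pics/c1.png

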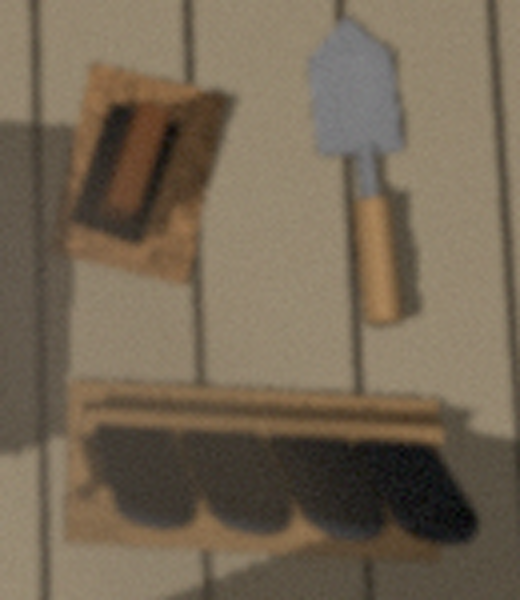

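View pics/c2.png

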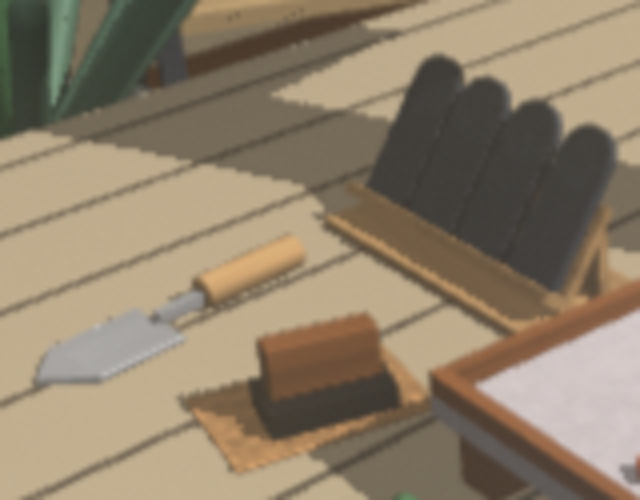

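The crops show the scraper upright on the mat, turned about -19°, and all four grey plaques leaning on the easel. I go to the scraper first.

```bash
cat >> h.py <<'E'
def rel(*targets):
    s=manip.read_state(); p=s['eef_pos']; Rt=R.from_euler('xyz',s['eef_rot']).as_matrix(); y0=s['eef_rot'][2]
    print('t',round(s['clock'],2),'pos',p.round(1),'yaw',round(y0,3),'gap',round(s['finger_gap'],1),'F',s['wrist_force'].round(1),'q6',round(s['joints'][5],2))
    for t in targets:
        d=Rt.T@(np.array(t[:3])-p)/1000
        a=(-(t[3]-y0)+np.pi)%(2*np.pi)-np.pi if len(t)>3 else 0
        print('  ->',np.array(t).round(2),'rows',d.round(4),round(a,3))
E
python3 -c "
from h import *
rel((641,-255.5,110,-.333),(641,-255.5,25,-.333))"
```

```text
t 0.1 pos [ 144.4 -530.4  204.9] yaw 0.266 gap 94.1 F [-0.1  0.8  0.1] q6 -0.07
  -> [ 6.410e+02 -2.555e+02  1.100e+02 -3.300e-01] rows [ 0.5514 -0.1347  0.0951] 0.599
  -> [ 6.410e+02 -2.555e+02  2.500e+01 -3.300e-01] rows [ 0.5513 -0.1347  0.1801] 0.599
```

move_arm([
  [0.05, -0.012, 0, 0.06],
  [0.1, -0.024, 0, 0.12],
  [0.15, -0.037, 0, 0.18],
  [0.2, -0.049, 0, 0.24],
  [0.25, -0.061, 0, 0.3],
  [0.3, -0.073, 0, 0.36],
  [0.35, -0.086, 0, 0.42],
  [0.4, -0.098, 0, 0.48],
  [0.45, -0.11, 0.03, 0.54],
  [0.5, -0.122, 0.06, 0.599],
  [0.551, -0.135, 0.095, 0.599],
  [0.551, -0.135, 0.095, 0.599],
], jaw=0.06)

```text
clock: 1.3
eef_pos: [641.9, -254.0, 108.4]
eef_rot: [-3.141, 0.001, -0.333]
wrist_force: [-0.6, -0.5, 0.8]
finger_gap: 60.2
finger_force: 0.0
```

```bash
python3 -c "
from h import *
rel((641,-255.5,25,-.333))
c=cam('top');p=pts(c);z=p[...,2];m=(z>14)&(z<60);M=np.zeros(m.shape,np.uint8);M[150:215,355:405]=m[150:215,355:405]
print(M.sum())"
```

```text
t 1.3 pos [ 641.9 -254.   108.4] yaw -0.333 gap 60.2 F [-0.6 -0.5  0.8] q6 1.47
  -> [ 6.410e+02 -2.555e+02  2.500e+01 -3.300e-01] rows [-0.0002  0.0018  0.0834] 0.0
0
```

move_arm([
  [0, 0.002, 0.03, 0],
  [0, 0.002, 0.06, 0],
  [0, 0.002, 0.08, 0],
  [0, 0.002, 0.083, 0],
  [0, 0.002, 0.083, 0],
])

```text
clock: 1.85
eef_pos: [639.9, -257.6, 27.4]
eef_rot: [-3.141, 0.001, -0.333]
wrist_force: [0.2, 0.3, 0.7]
finger_gap: 59.9
finger_force: 0.0
```

move_arm([
  [0, 0, 0, 0],
  [0, 0, 0, 0],
  [0, 0, 0, 0],
  [0, 0, 0, 0],
  [0, 0, 0, 0],
  [0, 0, 0, 0],
  [0, 0, 0, 0],
  [0, 0, 0, 0],
], jaw=0.0, squeeze=40)

```text
clock: 2.65
eef_pos: [640.1, -257.5, 27.7]
eef_rot: [-3.141, -0.0, -0.333]
wrist_force: [-0.3, 2.8, 3.2]
finger_gap: 19.7
finger_force: 40.0
```

```bash
python3 -c "
from h import *
rel((641,-255.5,25,-.333))
c=cam('scene');cv2.imwrite('pics/g1.png',cv2.resize(c['frame'][120:260,100:300],None,fx=3,fy=3))"
```

```text
t 2.65 pos [ 640.1 -257.5   27.7] yaw -0.333 gap 19.7 F [-0.3  2.8  3.2] q6 1.47
  -> [ 6.410e+02 -2.555e+02  2.500e+01 -3.300e-01] rows [ 0.0002 -0.0022  0.0027] -0.0
```

View pics/g1.png

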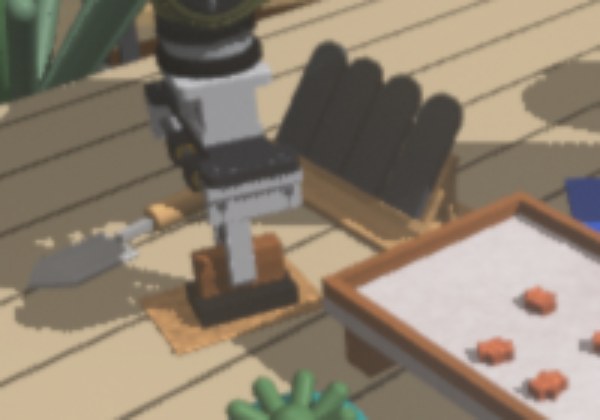

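```bash
cat >> h.py <<'E'
def brd(x,y,z,yaw=-.062):
    a=-.062; return (550.3+x*np.cos(a)-y*np.sin(a), -20.6+x*np.sin(a)+y*np.cos(a), z, yaw)
E
python3 -c "
from h import *
rel((640,-257.5,150,-.333),brd(47,-30,150),brd(47,-30,85.5))"
```

```text
t 2.7 pos [ 640.1 -257.5   27.7] yaw -0.333 gap 19.8 F [-0.   3.1  2.9] q6 1.47
  -> [ 6.400e+02 -2.575e+02  1.500e+02 -3.300e-01] rows [-1.000e-04  0.000e+00 -1.223e-01] -0.0
  -> [ 5.9535e+02 -5.3450e+01  1.5000e+02 -6.0000e-02] rows [-0.109  -0.1782 -0.1223] -0.271
  -> [ 5.9535e+02 -5.3450e+01  8.5500e+01 -6.0000e-02] rows [-0.109  -0.1782 -0.0578] -0.271
```

move_arm([
  [0, 0, -0.03, 0],
  [0, 0, -0.07, 0],
  [0, 0, -0.11, 0],
  [0, 0, -0.122, 0],
  [-0.02, -0.035, -0.122, -0.06],
  [-0.045, -0.075, -0.122, -0.12],
  [-0.07, -0.115, -0.122, -0.18],
  [-0.095, -0.155, -0.122, -0.24],
  [-0.109, -0.178, -0.122, -0.271],
  [-0.109, -0.178, -0.122, -0.271],
  [-0.109, -0.178, -0.09, -0.271],
  [-0.109, -0.178, -0.09, -0.271],
])

```text
clock: 3.9
eef_pos: [593.2, -54.0, 113.0]
eef_rot: [-3.141, 0.007, -0.063]
wrist_force: [-0.3, -0.2, -2.4]
finger_gap: 20.1
finger_force: 40.0
```

```bash
python3 -c "
from h import *
rel(brd(47,-30,85.5),brd(47,112,85.5))
c=cam('scene');cv2.imwrite('pics/g2.png',cv2.resize(c['frame'][130:320,180:420],None,fx=3,fy=3))"
```

```text
t 3.9 pos [593.2 -54.  113. ] yaw -0.063 gap 20.1 F [-0.3 -0.2 -2.4] q6 1.48
  -> [ 5.9535e+02 -5.3450e+01  8.5500e+01 -6.0000e-02] rows [ 0.0023 -0.0007  0.0275] -0.001
  -> [ 6.0415e+02  8.8270e+01  8.5500e+01 -6.0000e-02] rows [ 0.0022 -0.1427  0.0276] -0.001
```

View pics/g2.png

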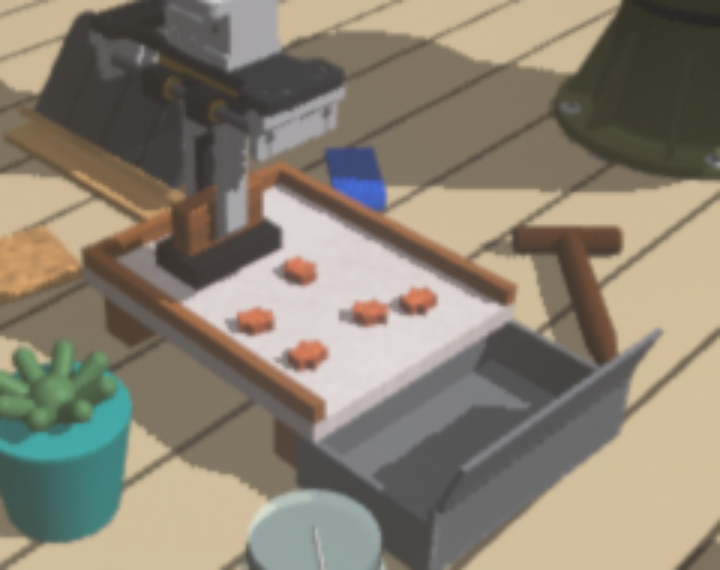

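The scraper is held level over the board behind the right-hand chips (255,320) and (308,353). Now I lower it.

move_arm([
  [0.002, 0, 0.012, 0],
  [0.002, 0, 0.022, 0],
  [0.002, 0, 0.0255, 0],
  [0.002, 0, 0.0255, 0],
  [0.002, 0, 0.0255, 0],
])

```text
clock: 4.45
eef_pos: [597.4, -54.3, 92.7]
eef_rot: [3.141, -0.001, -0.063]
wrist_force: [-5.5, -0.2, 8.2]
finger_gap: 20.2
finger_force: 40.0
```

move_arm([
  [0, 0, -0.02, 0],
  [0, 0, -0.02, 0],
  [-0.011, 0, -0.02, 0],
  [-0.011, 0, -0.02, 0],
  [-0.011, 0, -0.02, 0],
])

```text
clock: 4.95
eef_pos: [586.4, -53.3, 111.5]
eef_rot: [-3.142, 0.0, -0.062]
wrist_force: [-0.5, -0.5, -1.3]
finger_gap: 19.8
finger_force: 40.0
```

```bash
python3 -c "
from h import *
rel(brd(40,-30,85.5))
c=cam('scene');p=pts(c);h=cv2.cvtColor(c['frame'],cv2.COLOR_BGR2HSV)
cv2.imwrite('pics/g3.png',cv2.resize(c['frame'][150:260,190:330],None,fx=5,fy=5,interpolation=cv2.INTER_CUBIC))"
```

```text
t 4.95 pos [586.4 -53.3 111.5] yaw -0.062 gap 19.8 F [-0.5 -0.5 -1.3] q6 1.48
  -> [ 5.8836e+02 -5.3020e+01  8.5500e+01 -6.0000e-02] rows [ 0.002  -0.0004  0.026 ] -0.0
```

View pics/g3.png

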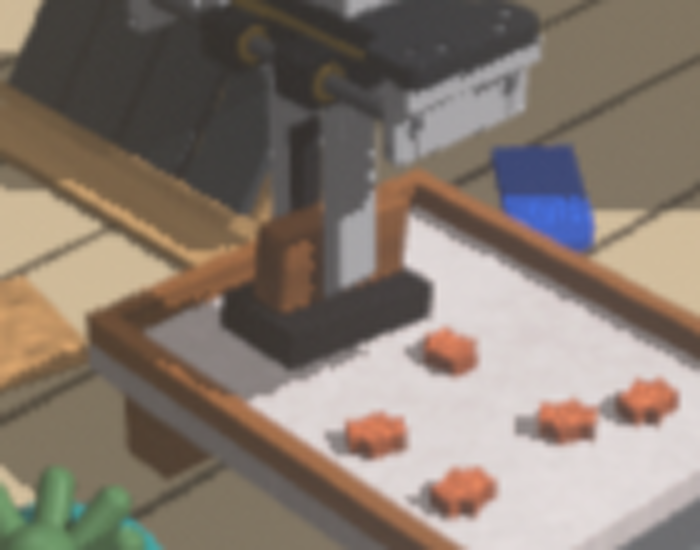

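It is still held and level, and now clear of the rim. I lower again in smaller steps.

move_arm([
  [0.001, 0, 0.01, 0],
  [0.001, 0, 0.018, 0],
  [0.001, 0, 0.022, 0],
  [0.001, 0, 0.024, 0],
  [0.001, 0, 0.024, 0],
  [0.001, 0, 0.024, 0],
])

```text
clock: 5.6
eef_pos: [587.2, -53.2, 87.8]
eef_rot: [-3.142, 0.0, -0.062]
wrist_force: [-0.6, -0.2, -3.0]
finger_gap: 20.0
finger_force: 40.0
```

move_arm([
  [0, 0, 0.001, 0],
  [0, 0, 0.002, 0],
  [0, 0, 0.003, 0],
  [0, 0, 0.003, 0],
])

```text
clock: 6.0
eef_pos: [587.4, -53.2, 85.6]
eef_rot: [3.142, -0.001, -0.062]
wrist_force: [-2.3, 0.5, 4.2]
finger_gap: 19.6
finger_force: 40.0
```

move_arm([
  [0, -0.012, -0.0007, 0],
  [0, -0.025, -0.0007, 0],
  [0, -0.038, -0.0007, 0],
  [0, -0.051, -0.0007, 0],
  [0, -0.064, -0.0007, 0],
  [0, -0.077, -0.0007, 0],
  [0, -0.09, -0.0007, 0],
  [0, -0.103, -0.0007, 0],
  [0, -0.116, -0.0007, 0],
  [0, -0.129, -0.0007, 0],
  [0, -0.143, -0.0007, 0],
  [0, -0.143, -0.0007, 0],
])

```text
clock: 7.2
eef_pos: [596.1, 91.6, 85.7]
eef_rot: [-3.141, -0.0, -0.061]
wrist_force: [0.1, 0.6, 2.5]
finger_gap: 19.7
finger_force: 40.0
```

```bash
python3 -c "
from h import *
rel(brd(-27,-55,85.5))
c=cam('scene');cv2.imwrite('pics/g4.png',cv2.resize(c['frame'][170:320,190:410],None,fx=3,fy=3,interpolation=cv2.INTER_CUBIC))"
```

```text
t 7.2 pos [596.1  91.6  85.7] yaw -0.061 gap 19.7 F [0.1 0.6 2.5] q6 1.72
  -> [ 5.1994e+02 -7.3820e+01  8.5500e+01 -6.0000e-02] rows [-0.066   0.1697  0.    ] 0.001
```

View pics/g4.png

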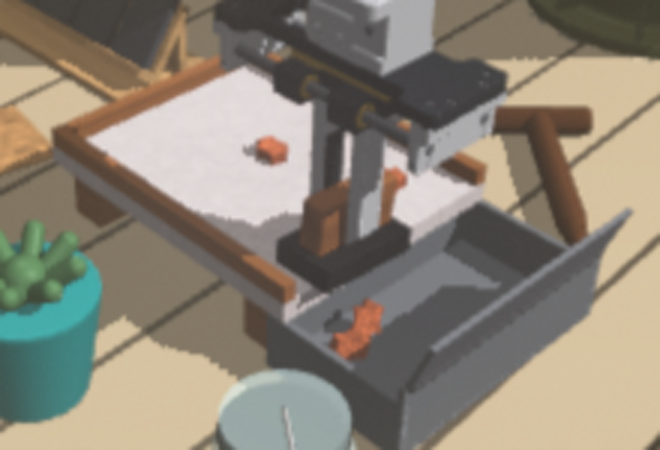

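Two chips are in the bin at (360,325). I lift and go back behind the second lane.

move_arm([
  [0, 0, -0.02, 0],
  [0, 0, -0.045, 0],
  [-0.015, 0.04, -0.045, 0],
  [-0.03, 0.08, -0.045, 0],
  [-0.05, 0.125, -0.045, 0],
  [-0.066, 0.17, -0.045, 0],
  [-0.066, 0.17, -0.045, 0],
  [-0.066, 0.17, -0.045, 0],
])

```text
clock: 8.05
eef_pos: [519.4, -76.9, 130.6]
eef_rot: [-3.141, 0.0, -0.065]
wrist_force: [0.3, -0.5, -1.7]
finger_gap: 19.5
finger_force: 40.0
```

```bash
cat > chips.py <<'E'
from h import *
a=-.062
for n in('scene','top'):
    c=cam(n);p=pts(c);h=cv2.cvtColor(c['frame'],cv2.COLOR_BGR2HSV);f=c['frame'].astype(int)
    m=((h[...,0]<9)|(h[...,0]>172))&(h[...,1]>130)&(h[...,2]>110)
    q=p-[550.3,-20.6,0]; x=q[...,0]*np.cos(a)+q[...,1]*np.sin(a); y=-q[...,0]*np.sin(a)+q[...,1]*np.cos(a)
    m&=(abs(x)<105)&(y>-125)&(y<240)&(p[...,2]<85)&(p[...,2]>0)
    k,l,st,ce=cv2.connectedComponentsWithStats(m.astype(np.uint8))
    for i in range(1,k):
        if st[i,4]>7: print(n,st[i,4],ce[i].round(),'board xyz',np.median(x[l==i]).round(),np.median(y[l==i]).round(),np.median(p[l==i][:,2]).round())
E
python3 chips.py; python3 -c "
from h import *
rel(brd(-27,-55,85.6),brd(-27,112,85.6))"
```

```text
scene 24 [280. 219.] board xyz -12.0 -2.0 70.0
scene 36 [319. 229.] board xyz -46.0 82.0 70.0
scene 34 [308. 234.] board xyz -14.0 78.0 70.0
scene 48 [312. 274.] board xyz 25.0 128.0 15.0
scene 40 [307. 283.] board xyz 57.0 146.0 23.0
top 25 [227. 189.] board xyz 56.0 144.0 23.0
top 26 [252. 216.] board xyz -15.0 73.0 69.0
top 26 [249. 229.] board xyz -46.0 78.0 69.0
t 8.15 pos [519.9 -75.5 130.5] yaw -0.062 gap 19.7 F [ 0.5  0.4 -1.7] q6 1.42
  -> [ 5.1994e+02 -7.3820e+01  8.5600e+01 -6.0000e-02] rows [-0.0001 -0.0017  0.0449] 0.0
  -> [ 5.3029e+02  9.2860e+01  8.5600e+01 -6.0000e-02] rows [-0.     -0.1687  0.0449] 0.0
```

move_arm([
  [-0.002, -0.001, 0.015, 0],
  [-0.002, -0.001, 0.03, 0],
  [-0.002, -0.001, 0.04, 0],
  [-0.002, -0.001, 0.044, 0],
  [-0.002, -0.001, 0.0445, 0],
  [-0.002, -0.001, 0.0445, 0],
])

```text
clock: 8.75
eef_pos: [518.1, -74.8, 86.5]
eef_rot: [3.141, -0.001, -0.062]
wrist_force: [-0.1, 1.4, -2.0]
finger_gap: 20.0
finger_force: 40.0
```

move_arm([
  [0, -0.012, 0, 0],
  [0, -0.025, 0, 0],
  [0, -0.038, 0, 0],
  [0, -0.052, 0, 0],
  [0, -0.066, 0, 0],
  [0, -0.08, 0, 0],
  [0, -0.095, 0, 0],
  [0, -0.11, 0, 0],
  [0, -0.125, 0, 0],
  [0, -0.14, 0, 0],
  [0, -0.155, 0, 0],
  [0, -0.17, 0, 0],
])

```text
clock: 9.95
eef_pos: [528.4, 96.0, 86.1]
eef_rot: [-3.142, 0.0, -0.062]
wrist_force: [0.4, 0.7, -1.1]
finger_gap: 19.5
finger_force: 40.0
```

move_arm([
  [0, -0.001, 0, 0],
  [0, 0, -0.03, 0],
  [0, 0.06, -0.06, 0],
  [0, 0.12, -0.06, 0],
  [0, 0.17, -0.06, 0],
  [0, 0.17, -0.06, 0],
])

```text
clock: 10.55
eef_pos: [517.3, -78.3, 146.6]
eef_rot: [3.141, -0.001, -0.064]
wrist_force: [-0.3, 0.6, -0.9]
finger_gap: 19.6
finger_force: 40.0
```

```bash
python3 chips.py; python3 -c "
from h import *
a=-.202
rel((643,-267,150,a),(643,-267,30,a))
c=cam('top');cv2.imwrite('pics/g5.png',c['frame'][130:300,150:480])"
```

```text
scene 65 [329. 266.] board xyz -11.0 140.0 18.0
scene 48 [312. 274.] board xyz 25.0 128.0 15.0
scene 42 [307. 284.] board xyz 58.0 146.0 23.0
top 25 [227. 190.] board xyz 57.0 144.0 22.0
top 9 [231. 203.] board xyz 25.0 131.0 14.0
top 24 [225. 214.] board xyz -6.0 143.0 23.0
top 14 [229. 223.] board xyz -27.0 132.0 13.0
t 10.65 pos [517.4 -78.1 146.3] yaw -0.066 gap 19.7 F [-0.7  1.  -1.5] q6 1.42
  -> [ 6.43e+02 -2.67e+02  1.50e+02 -2.00e-01] rows [ 0.1378  0.1802 -0.0035] 0.136
  -> [ 6.43e+02 -2.67e+02  3.00e+01 -2.00e-01] rows [0.1378 0.1801 0.1165] 0.136
```

View pics/g5.png

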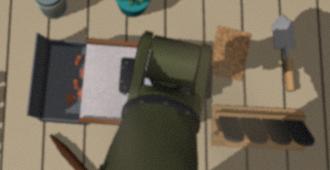

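The board looks empty and the chips lie in the bin at (75,85). Now I return the scraper to the mat.

move_arm([
  [0.025, 0.035, -0.003, 0.03],
  [0.05, 0.07, -0.003, 0.06],
  [0.08, 0.105, -0.003, 0.09],
  [0.11, 0.14, -0.003, 0.12],
  [0.138, 0.18, -0.003, 0.136],
  [0.138, 0.18, 0.02, 0.136],
  [0.138, 0.18, 0.06, 0.136],
  [0.138, 0.18, 0.09, 0.136],
  [0.138, 0.18, 0.1, 0.136],
  [0.138, 0.18, 0.11, 0.136],
  [0.138, 0.18, 0.11, 0.136],
])

```text
clock: 11.8
eef_pos: [644.5, -262.7, 36.1]
eef_rot: [-3.142, 0.0, -0.198]
wrist_force: [0.7, -0.4, -1.6]
finger_gap: 19.6
finger_force: 40.0
```

```bash
python3 chips.py; python3 -c "
from h import *
rel((643,-267,28,-.202))"
```

```text
scene 65 [329. 266.] board xyz -12.0 139.0 18.0
scene 47 [312. 274.] board xyz 24.0 129.0 15.0
scene 43 [307. 284.] board xyz 57.0 146.0 22.0
top 24 [227. 190.] board xyz 56.0 143.0 23.0
top 10 [231. 202.] board xyz 26.0 131.0 16.0
top 30 [225. 213.] board xyz -5.0 143.0 23.0
top 15 [229. 223.] board xyz -26.0 132.0 15.0
t 11.9 pos [ 645.  -263.2   37.7] yaw -0.198 gap 19.6 F [ 0.8 -0.6 -1.6] q6 1.33
  -> [ 6.43e+02 -2.67e+02  2.80e+01 -2.00e-01] rows [-0.0013  0.0041  0.0097] 0.004
```

move_arm([
  [-0.001, 0.004, 0.004, 0.004],
  [-0.001, 0.004, 0.007, 0.004],
  [-0.001, 0.004, 0.009, 0.004],
  [-0.001, 0.004, 0.01, 0.004],
  [-0.001, 0.004, 0.01, 0.004],
])

```text
clock: 12.4
eef_pos: [643.4, -267.5, 28.0]
eef_rot: [3.141, -0.003, -0.202]
wrist_force: [0.1, -0.1, 7.7]
finger_gap: 19.7
finger_force: 40.0
```

move_arm([
  [0, 0, 0, 0],
  [0, 0, 0, 0],
  [0, 0, 0, 0],
  [0, 0, -0.03, 0],
  [0, 0, -0.07, 0],
  [0, 0, -0.11, 0],
  [0, 0, -0.15, 0],
  [-0.05, -0.05, -0.18, 0],
  [-0.1, -0.1, -0.18, 0],
  [-0.15, -0.15, -0.18, 0],
  [-0.2, -0.2, -0.18, 0],
  [-0.2, -0.2, -0.18, 0],
], jaw=0.05)

```text
clock: 13.6
eef_pos: [505.8, -60.4, 205.4]
eef_rot: [-3.142, -0.0, -0.202]
wrist_force: [0.8, -0.3, 0.4]
finger_gap: 49.8
finger_force: 0.0
```

```bash
python3 chips.py; python3 -c "
from h import *
rel()
S=cam('scene');T=cam('top');P=pts(T);z=P[...,2]
def rect(m,box):
    u0,v0,u1,v1=box;M=np.zeros((420,560),bool);M[v0:v1,u0:u1]=m[v0:v1,u0:u1];q=P[M]
    r=cv2.minAreaRect(q[:,:2].astype(np.float32));print(M.sum(),np.round(r[0],1),np.round(r[1],1),round(r[2],1),np.percentile(q[:,2],[5,95]).round(1))
rect((z>48)&(z<70),(355,150,405,215));rect((z>14)&(z<70),(355,150,405,215))
np.savez('top1.npz',p=P,f=T['frame']);np.savez('scene1.npz',p=pts(S),f=S['frame'])
a=cv2.resize(S['frame'][130:310,140:420],None,fx=2.8,fy=2.8,interpolation=cv2.INTER_CUBIC)
cv2.imwrite('pics/g6.png',a)"
```

```text
scene 66 [328. 266.] board xyz -18.0 136.0 17.0
scene 51 [312. 274.] board xyz 25.0 129.0 15.0
scene 44 [307. 284.] board xyz 57.0 146.0 22.0
top 27 [227. 190.] board xyz 55.0 144.0 23.0
top 10 [231. 202.] board xyz 26.0 131.0 15.0
top 24 [225. 214.] board xyz -5.0 142.0 23.0
t 13.7 pos [505.  -58.3 206. ] yaw -0.199 gap 50.1 F [-0.5 -0.7 -0.5] q6 1.58
239 [ 641.7 -268.9] [20.5 68.9] 78.1 [52.5 61.1]
610 [ 642.2 -268.7] [46.1 81.1] 78.1 [17.9 59.8]
```

View pics/g6.png

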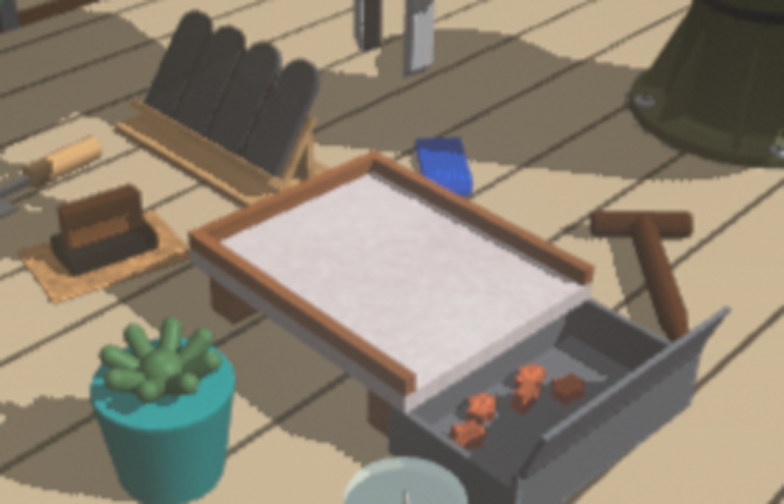

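All 5 chips are in the bin and the scraper stands upright on its mat. Next I measure the plaques' upper ends.

Run:
```python
from h import *
for n in('top0','scene0'):
    D=np.load(n+'.npz');p=D['p'].reshape(-1,3);f=D['f'].reshape(-1,3).astype(int)
    ok=(p[:,0]>380)&(p[:,0]<520)&(p[:,1]>-470)&(p[:,1]<-200)&(p[:,2]>35)&(p[:,2]<130)&(f.max(1)<75)
    q=p[ok]; A=np.c_[q,np.ones(len(q))]
    c=q.mean(0);
    for _ in range(3):
        u,s,v=np.linalg.svd(q-c,full_matrices=False); nn=v[2]; d=(q-c)@nn; q=q[abs(d)<4]; c=q.mean(0)
    nn*=np.sign(nn[0]); print(n,len(q),'normal',nn.round(3),'tilt',np.arcsin(nn[2]).round(3),'yaw',np.arctan2(nn[1],nn[0]).round(3),'c',c.round(1))
    h=nn.copy();h[2]=0;h/=np.linalg.norm(h); t=np.array([-h[1],h[0],0]); up=np.cross(t,nn); up*=np.sign(up[2])
    a=(q-c)@t; b=(q-c)@up
    for k in range(int(a.min()//6),int(a.max()//6)+1):
        m=(a//6==k)
        if m.sum()>4: print(k*6+3,np.percentile(b[m],96).round(0),end=' | ')
    print('t',t.round(3),'up',up.round(3),'bmin',np.percentile(b,2).round(1))
    i=p[ok][:,2].argsort()[-12:]
```

```text
top0 1743 normal [ 0.814 -0.035  0.58 ] tilt 0.618 yaw -0.043 c [ 439.  -331.7   78.8]
-99 37.0 | -93 45.0 | -87 46.0 | -81 48.0 | -75 48.0 | -69 45.0 | -63 42.0 | -57 35.0 | -51 26.0 | -45 39.0 | -39 43.0 | -33 47.0 | -27 48.0 | -21 48.0 | -15 46.0 | -9 39.0 | -3 32.0 | 3 19.0 | 9 33.0 | 15 43.0 | 21 48.0 | 27 47.0 | 33 47.0 | 39 43.0 | 45 39.0 | 51 27.0 | 57 17.0 | 63 39.0 | 69 41.0 | 75 45.0 | 81 46.0 | 87 47.0 | 93 44.0 | 99 37.0 | 105 31.0 | t [0.043 0.999 0.   ] up [-0.579  0.025  0.815] bmin -50.5
scene0 1668 normal [ 0.82  -0.035  0.571] tilt 0.608 yaw -0.043 c [ 441.9 -323.7   72.5]
-105 39.0 | -99 40.0 | -93 45.0 | -87 46.0 | -81 49.0 | -75 44.0 | -69 47.0 | -63 33.0 | -57 34.0 | -51 35.0 | -45 42.0 | -39 44.0 | -33 46.0 | -27 46.0 | -21 43.0 | -15 30.0 | -9 33.0 | -3 30.0 | 3 40.0 | 9 44.0 | 15 46.0 | 21 47.0 | 27 46.0 | 33 43.0 | 39 34.0 | 45 28.0 | 51 27.0 | 57 33.0 | 63 44.0 | 69 43.0 | 75 47.0 | 81 45.0 | 87 45.0 | 93 38.0 | 99 27.0 | t [0.043 0.999 0.   ] up [-0.571  0.025  0.821] bmin -44.2
```

```bash
python3 -c "
from h import *
rel((419,-247,205,1.528),(419,-247,88,1.528))"
```

```text
t 13.8 pos [507.3 -61.4 206. ] yaw -0.201 gap 49.7 F [ 0.4 -0.7 -0.6] q6 1.58
  -> [ 419.   -247.    205.      1.53] rows [-0.0495  0.1995  0.0009] -1.729
  -> [ 419.   -247.     88.      1.53] rows [-0.0497  0.1995  0.1179] -1.729
```

move_arm([
  [-0.005, 0.02, 0, -0.145],
  [-0.01, 0.04, 0, -0.29],
  [-0.015, 0.06, 0, -0.435],
  [-0.02, 0.08, 0, -0.58],
  [-0.025, 0.1, 0, -0.725],
  [-0.03, 0.12, 0, -0.87],
  [-0.034, 0.14, 0, -1.015],
  [-0.039, 0.16, 0, -1.16],
  [-0.044, 0.18, 0, -1.305],
  [-0.05, 0.2, 0, -1.45],
  [-0.05, 0.2, 0, -1.59],
  [-0.05, 0.2, 0, -1.729],
], jaw=0.05)

```text
clock: 15.0
eef_pos: [417.9, -249.6, 205.1]
eef_rot: [-3.141, -0.0, 1.53]
wrist_force: [0.7, -0.1, -0.2]
finger_gap: 50.1
finger_force: 0.0
```

move_arm([
  [0, 0, 0, 0],
  [0, 0, 0, 0],
  [0, 0, 0, 0],
])

```text
clock: 15.3
eef_pos: [418.2, -248.1, 205.2]
eef_rot: [-3.141, -0.0, 1.523]
wrist_force: [0.6, -0.7, 0.2]
finger_gap: 50.0
finger_force: 0.0
```

```bash
python3 -c "
from h import *
rel((419,-247,88,1.528))"
```

```text
t 15.3 pos [ 418.2 -248.1  205.2] yaw 1.523 gap 50.0 F [ 0.6 -0.7  0.2] q6 -0.56
  -> [ 419.   -247.     88.      1.53] rows [0.0011 0.0008 0.1172] -0.005
```

move_arm([
  [0.001, 0.001, 0.03, -0.005],
  [0.001, 0.001, 0.06, -0.005],
  [0.001, 0.001, 0.085, -0.005],
  [0.001, 0.001, 0.1, -0.005],
  [0.001, 0.001, 0.11, -0.005],
  [0.001, 0.001, 0.117, -0.005],
  [0.001, 0.001, 0.117, -0.005],
])

```text
clock: 16.0
eef_pos: [419.1, -246.7, 88.0]
eef_rot: [-3.141, -0.0, 1.531]
wrist_force: [0.1, 0.1, -0.6]
finger_gap: 50.1
finger_force: 0.0
```

move_arm([
  [0, 0.005, 0, 0],
  [0, 0.01, 0, 0],
  [0, 0.015, 0, 0],
  [0, 0.02, 0, 0],
  [0, 0.025, 0, 0],
  [0, 0.03, 0, 0],
  [0, 0.035, 0, 0],
  [0, 0.04, 0, 0],
  [0, 0.044, 0, 0],
  [0, 0.044, 0, 0],
], jaw=0.036)

```text
clock: 17.0
eef_pos: [463.5, -248.5, 88.3]
eef_rot: [-3.142, -0.0, 1.532]
wrist_force: [-0.0, -0.5, -0.0]
finger_gap: 35.8
finger_force: 0.0
```

```bash
python3 -c "
from h import *
rel()
c=cam('scene');cv2.imwrite('pics/p1.png',cv2.resize(c['frame'][110:240,160:310],None,fx=4,fy=4,interpolation=cv2.INTER_CUBIC))"
```

```text
t 17.0 pos [ 463.5 -248.5   88.3] yaw 1.532 gap 35.8 F [-0.  -0.5 -0. ] q6 -0.52
```

View pics/p1.png

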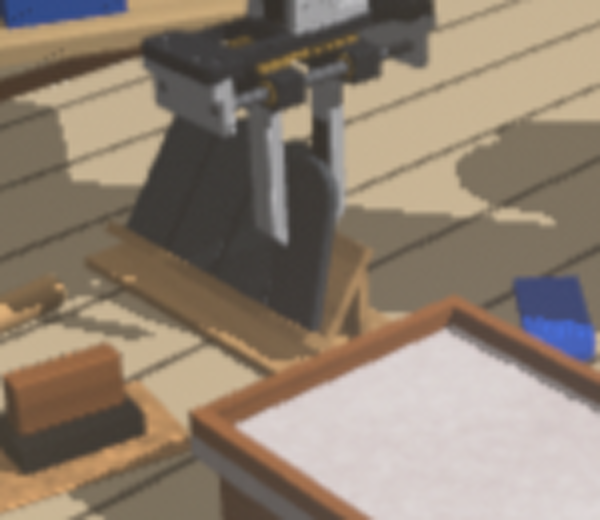

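The first plaque is nearly upright between the fingers, its foot in the ledge. I close on it gently.

move_arm([
  [0, 0.002, 0, 0],
  [0, 0.004, 0, 0],
  [0, 0.005, 0, 0],
  [0, 0.005, 0, 0],
  [0, 0.005, 0, 0],
  [0, 0.005, 0, 0],
  [0, 0.005, 0, 0],
  [0, 0.005, 0, 0],
], jaw=0, squeeze=25)

```text
clock: 17.85
eef_pos: [469.9, -249.0, 89.3]
eef_rot: [3.137, 0.001, 1.532]
wrist_force: [8.4, 0.8, 1.5]
finger_gap: 7.7
finger_force: 24.9
```

```bash
python3 -c "
from h import *
rel((541.4,373,210,1.528),(541.4,373,130,1.528))
c=cam('scene');cv2.imwrite('pics/p2.png',cv2.resize(c['frame'][110:240,160:310],None,fx=4,fy=4,interpolation=cv2.INTER_CUBIC))"
```

```text
t 17.85 pos [ 469.9 -249.    89.3] yaw 1.532 gap 7.7 F [8.4 0.8 1.5] q6 -0.52
  -> [541.4  373.   210.     1.53] rows [ 0.6242  0.0477 -0.1213] 0.004
  -> [541.4  373.   130.     1.53] rows [ 0.6243  0.0473 -0.0413] 0.004
```

move_arm([
  [0, 0.003, -0.015, 0],
  [0, 0.004, -0.04, 0],
  [0, 0.005, -0.08, 0],
  [0, 0.005, -0.121, 0],
  [0.03, 0.008, -0.121, 0],
  [0.075, 0.01, -0.121, 0],
  [0.12, 0.013, -0.121, 0],
  [0.165, 0.015, -0.121, 0],
  [0.21, 0.018, -0.121, 0],
  [0.255, 0.021, -0.121, 0],
  [0.3, 0.024, -0.121, 0.002],
  [0.3, 0.024, -0.121, 0.004],
])

```text
clock: 19.1
eef_pos: [503.6, 54.3, 209.3]
eef_rot: [-3.141, -0.001, 1.532]
wrist_force: [1.0, 0.1, -0.5]
finger_gap: 8.1
finger_force: 25.0
```

```bash
cat > held.py <<'E'
from h import *
# lowest dark points of the held plaque near the TCP, both views
s=manip.read_state();t=s['eef_pos']
for n in('scene','top'):
    c=cam(n);p=pts(c);f=c['frame'].max(2)
    q=p-t; m=(abs(q[...,0])<25)&(abs(q[...,1])<40)&(q[...,2]<-3)&(q[...,2]>-110)
    if m.sum()<10: print(n,'none');continue
    w=q[m]; print(n,len(w),'z',np.percentile(w[:,2],[1,3,10]).round(1))
    for a,b in((-20,-5),(-40,-20),(-60,-40),(-75,-60)):
        k=w[(w[:,2]>a)&(w[:,2]<b)]
        if len(k)>5: print(' ',a,b,'x',np.percentile(k[:,0],[5,50,95]).round(1),'y',np.percentile(k[:,1],[3,50,97]).round(1))
E
python3 held.py; python3 -c "
from h import *
rel((541.4,373,200,1.528),(541.4,373,90,1.528))"
```

```text
scene 541 z [-61.1 -59.8 -55.2]
  -20 -5 x [-0.5  3.4  5.7] y [-22.7   1.3  21.9]
  -40 -20 x [-1.   3.5  5.4] y [-22.7   1.5  21.7]
  -60 -40 x [-0.1  3.5  5.8] y [-22.6   2.3  22.1]
  -75 -60 x [-1.9  3.1  4.5] y [-23.    2.4  20.9]
top none
t 19.2 pos [503.6  50.8 209.2] yaw 1.53 gap 7.6 F [-0.7 -0.7 -1.2] q6 0.07
  -> [541.4  373.   200.     1.53] rows [0.3235 0.0246 0.0091] 0.002
  -> [541.4  373.    90.     1.53] rows [0.3236 0.0246 0.1191] 0.002
```

move_arm([
  [0.045, 0.004, 0, 0.002],
  [0.09, 0.007, 0, 0.002],
  [0.135, 0.01, 0, 0.002],
  [0.18, 0.014, 0, 0.002],
  [0.225, 0.017, 0, 0.002],
  [0.27, 0.021, 0, 0.002],
  [0.31, 0.0246, 0, 0.002],
  [0.3235, 0.0246, 0.02, 0.002],
  [0.3235, 0.0246, 0.05, 0.002],
  [0.3235, 0.0246, 0.08, 0.002],
  [0.3235, 0.0246, 0.092, 0.002],
  [0.3235, 0.0246, 0.092, 0.002],
])

```text
clock: 20.4
eef_pos: [542.3, 370.9, 115.9]
eef_rot: [-3.139, 0.002, 1.524]
wrist_force: [-0.2, -0.2, -1.4]
finger_gap: 7.7
finger_force: 25.0
```

```bash
python3 -c "
from h import *
rel((541.4,373,71.5,1.528))
c=cam('scene');cv2.imwrite('pics/p3.png',cv2.resize(c['frame'][190:370,390:550],None,fx=3.3,fy=3.3,interpolation=cv2.INTER_CUBIC))
p=pts(c);z=p[...,2]
m=(z>36)&(z<44)&(p[...,0]>340)&(p[...,0]<590)&(p[...,1]>330)&(p[...,1]<420)
x=p[m][:,0]+0.043*(p[m][:,1]-375.5); hst,e=np.histogram(x,np.arange(340,590,4)); print([(int(a),int(b)) for a,b in zip(e,hst)])
"
```

```text
t 20.4 pos [542.3 370.9 115.9] yaw 1.524 gap 7.7 F [-0.2 -0.2 -1.4] q6 0.59
  -> [541.4  373.    71.5    1.53] rows [ 0.0021 -0.0009  0.0444] -0.004
[(340, 0), (344, 0), (348, 14), (352, 45), (356, 43), (360, 44), (364, 45), (368, 47), (372, 62), (376, 54), (380, 4), (384, 0), (388, 9), (392, 42), (396, 37), (400, 40), (404, 36), (408, 39), (412, 39), (416, 37), (420, 35), (424, 44), (428, 53), (432, 2), (436, 1), (440, 7), (444, 32), (448, 33), (452, 35), (456, 28), (460, 36), (464, 36), (468, 28), (472, 33), (476, 34), (480, 44), (484, 3), (488, 0), (492, 6), (496, 25), (500, 24), (504, 28), (508, 23), (512, 29), (516, 18), (520, 28), (524, 23), (528, 69), (532, 56), (536, 0), (540, 2), (544, 40), (548, 75), (552, 82), (556, 74), (560, 78), (564, 90), (568, 111), (572, 33), (576, 0), (580, 0), (584, 0)]
```

View pics/p3.png

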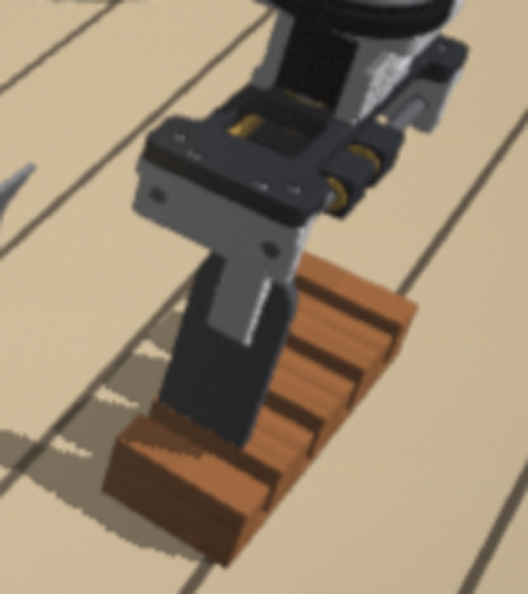

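The plaque hangs vertical over the end slot (215,400). Descend.

move_arm([
  [0.003, -0.001, 0.01, -0.004],
  [0.003, -0.001, 0.018, -0.004],
  [0.003, -0.001, 0.024, -0.004],
  [0.003, -0.001, 0.028, -0.004],
  [0.003, -0.001, 0.028, -0.004],
])

```text
clock: 20.95
eef_pos: [541.2, 375.2, 88.8]
eef_rot: [-3.141, 0.001, 1.53]
wrist_force: [-0.2, 0.4, -0.8]
finger_gap: 8.1
finger_force: 25.0
```

move_arm([
  [0, 0, 0.006, 0],
  [0, 0, 0.012, 0],
  [0, 0, 0.016, 0],
  [0, 0, 0.018, 0],
  [0, 0, 0.018, 0],
])

```text
clock: 21.45
eef_pos: [541.6, 375.5, 72.6]
eef_rot: [3.141, -0.001, 1.53]
wrist_force: [-4.0, -1.4, 10.2]
finger_gap: 7.9
finger_force: 25.0
```

move_arm([
  [0, 0, -0.001, 0],
  [0, 0, -0.001, 0],
  [0, 0, -0.001, 0],
  [0, 0, -0.03, 0],
  [0, 0, -0.07, 0],
  [0, 0, -0.11, 0],
  [0, 0, -0.13, 0],
  [0, 0, -0.13, 0],
], jaw=0.03)

```text
clock: 22.25
eef_pos: [542.3, 375.9, 204.7]
eef_rot: [3.137, -0.003, 1.53]
wrist_force: [0.0, 0.1, -0.1]
finger_gap: 30.1
finger_force: 0.0
```

```bash
cat > rackchk.py <<'E'
from h import *
for n in('scene','top'):
    c=cam(n);p=pts(c);m=(p[...,2]>50)&(p[...,2]<140)&(abs(p[...,0]-463)<125)&(abs(p[...,1]-375)<50)&(c['frame'].max(2)<90)
    k,l,st,ce=cv2.connectedComponentsWithStats(m.astype(np.uint8))
    for i in range(1,k):
        if st[i,4]>20:
            q=p[l==i];print(n,st[i,4],ce[i].round(),'x',np.percentile(q[:,0],[5,50,95]).round(1),'y',np.percentile(q[:,1],[3,97]).round(1),'ztop',np.percentile(q[:,2],98).round(1))
E
python3 rackchk.py; python3 -c "
from h import *
rel((419,-300.5,202,1.528),(419,-300.5,88,1.528))"
```

```text
scene 1005 [458. 305.] x [542.3 544.7 546.6] y [352.7 395.9] ztop 120.0
top 167 [115. 212.] x [538.6 539.9 545.1] y [348.4 390.7] ztop 121.8
t 22.35 pos [541.2 375.2 200.4] yaw 1.53 gap 30.3 F [ 0.1 -0.3 -1.1] q6 0.59
  -> [ 419.   -300.5   202.      1.53] rows [-0.6802 -0.0944 -0.0012] 0.002
  -> [ 419.   -300.5    88.      1.53] rows [-0.6801 -0.0944  0.1128] 0.002
```

Seated, with the top at 120 mm. Next plaque.

move_arm([
  [-0.05, -0.007, 0, 0],
  [-0.1, -0.014, 0, 0],
  [-0.15, -0.021, 0, 0],
  [-0.2, -0.028, 0, 0],
  [-0.25, -0.035, 0, 0],
  [-0.3, -0.042, 0, 0],
  [-0.35, -0.049, 0, 0],
  [-0.4, -0.056, 0, 0],
  [-0.45, -0.063, 0, 0],
  [-0.5, -0.07, 0, 0],
  [-0.55, -0.077, 0, 0],
  [-0.6, -0.084, 0, 0],
], jaw=0.05)

```text
clock: 23.55
eef_pos: [432.6, -216.6, 199.8]
eef_rot: [-3.139, -0.001, 1.53]
wrist_force: [0.6, 0.4, -0.3]
finger_gap: 50.1
finger_force: 0.0
```

move_arm([
  [-0.04, -0.005, 0, 0],
  [-0.08, -0.0104, 0, 0.002],
  [-0.08, -0.0104, 0, 0.002],
  [-0.08, -0.0104, 0, 0.002],
  [-0.08, -0.0104, 0, 0.002],
])

```text
clock: 24.05
eef_pos: [420.2, -293.4, 200.5]
eef_rot: [-3.14, -0.001, 1.529]
wrist_force: [-0.1, -0.0, 0.3]
finger_gap: 49.7
finger_force: 0.0
```

```bash
python3 -c "
from h import *
rel((419,-300.5,88,1.528))"
```

```text
t 24.05 pos [ 420.2 -293.4  200.5] yaw 1.529 gap 49.7 F [-0.1 -0.   0.3] q6 -0.64
  -> [ 419.   -300.5    88.      1.53] rows [-0.0072 -0.0008  0.1125] 0.001
```

move_arm([
  [-0.007, -0.001, 0.03, 0],
  [-0.007, -0.001, 0.06, 0],
  [-0.007, -0.001, 0.085, 0],
  [-0.007, -0.001, 0.1, 0],
  [-0.007, -0.001, 0.1125, 0],
  [-0.007, -0.001, 0.1125, 0],
  [-0.007, -0.001, 0.1125, 0],
])

```text
clock: 24.75
eef_pos: [419.3, -301.1, 89.4]
eef_rot: [3.141, 0.0, 1.529]
wrist_force: [-0.2, 0.1, -0.1]
finger_gap: 50.1
finger_force: 0.0
```

move_arm([
  [0, 0.005, 0, 0],
  [0, 0.01, 0, 0],
  [0, 0.015, 0, 0],
  [0, 0.02, 0, 0],
  [0, 0.025, 0, 0],
  [0, 0.03, 0, 0],
  [0, 0.035, 0, 0],
  [0, 0.04, 0, 0],
  [0, 0.045, 0, 0],
  [0, 0.05, 0, 0],
  [0, 0.05, 0, 0],
], jaw=0.036)

```text
clock: 25.85
eef_pos: [469.4, -303.5, 88.8]
eef_rot: [3.141, -0.0, 1.528]
wrist_force: [-0.5, -0.1, 0.0]
finger_gap: 35.8
finger_force: 0.0
```

move_arm([
  [0, 0, 0, 0],
  [0, 0.001, 0, 0],
  [0, 0.002, 0, 0],
  [0, 0.002, 0, 0],
  [0, 0.002, 0, 0],
  [0, 0.002, 0, 0],
  [0, 0.002, 0, 0],
  [0, 0.002, 0, 0],
], jaw=0)

```text
clock: 26.65
eef_pos: [470.1, -303.6, 88.9]
eef_rot: [-3.14, -0.0, 1.528]
wrist_force: [-5.7, 0.2, 4.2]
finger_gap: 7.9
finger_force: 25.0
```

```bash
python3 -c "
from h import *
rel((489.3,375,208,1.528))"
```

```text
t 26.65 pos [ 470.1 -303.6   88.9] yaw 1.528 gap 7.9 F [-5.7  0.2  4.2] q6 -0.6
  -> [489.3  375.   208.     1.53] rows [ 0.6789 -0.0102 -0.1189] -0.0
```

move_arm([
  [0, 0, -0.015, 0],
  [0, 0, -0.04, 0],
  [0, 0, -0.08, 0],
  [0, 0, -0.12, 0],
  [0.03, 0, -0.12, 0],
  [0.075, 0, -0.12, 0],
  [0.12, 0, -0.12, 0],
  [0.165, 0, -0.12, 0],
  [0.21, 0, -0.12, 0],
  [0.255, 0, -0.12, 0],
  [0.3, 0, -0.12, 0],
  [0.3, 0, -0.12, 0],
])

```text
clock: 27.85
eef_pos: [483.6, 0.1, 208.9]
eef_rot: [3.141, -0.001, 1.532]
wrist_force: [0.6, -0.6, -1.0]
finger_gap: 7.7
finger_force: 25.0
```

```bash
python3 held.py; python3 -c "
from h import *
rel((489.3,375,208,1.528),(489.3,375,115,1.528))"
```

```text
scene 488 z [-61.3 -60.2 -56. ]
  -20 -5 x [1.  3.5 5.5] y [-22.6   1.6  22.4]
  -40 -20 x [-0.6  3.4  5.7] y [-21.6   3.3  22.2]
  -60 -40 x [-0.4  3.3  5.9] y [-23.    2.1  22.7]
  -75 -60 x [0.2 3.1 5. ] y [-20.7   3.   22.6]
top none
t 27.95 pos [483.7  -3.3 208.9] yaw 1.53 gap 7.7 F [ 0.5 -0.8 -1.1] q6 -0.04
  -> [489.3  375.   208.     1.53] rows [ 0.3782 -0.0099  0.0008] 0.002
  -> [489.3  375.   115.     1.53] rows [ 0.3782 -0.0099  0.0938] 0.002
```

move_arm([
  [0.045, -0.001, 0, 0.002],
  [0.09, -0.002, 0, 0.002],
  [0.14, -0.004, 0, 0.002],
  [0.19, -0.005, 0, 0.002],
  [0.24, -0.006, 0, 0.002],
  [0.29, -0.008, 0, 0.002],
  [0.34, -0.009, 0, 0.002],
  [0.378, -0.01, 0, 0.002],
  [0.378, -0.01, 0.03, 0.002],
  [0.378, -0.01, 0.07, 0.002],
  [0.378, -0.01, 0.09, 0.002],
  [0.378, -0.01, 0.09, 0.002],
])

```text
clock: 29.15
eef_pos: [489.8, 372.1, 115.6]
eef_rot: [-3.137, 0.003, 1.524]
wrist_force: [0.7, 0.5, -1.0]
finger_gap: 7.9
finger_force: 25.0
```

```bash
python3 -c "
from h import *
rel((489.3,375,72,1.528))"
```

```text
t 29.15 pos [489.8 372.1 115.6] yaw 1.524 gap 7.9 F [ 0.7  0.5 -1. ] q6 0.64
  -> [489.3  375.    72.     1.53] rows [ 0.003  -0.0004  0.0436] -0.004
```

move_arm([
  [0.001, 0, 0.01, 0],
  [0.001, 0, 0.018, 0],
  [0.001, 0, 0.024, 0],
  [0.001, 0, 0.03, 0],
  [0.001, 0, 0.03, 0],
])

```text
clock: 29.65
eef_pos: [491.3, 376.7, 93.1]
eef_rot: [3.137, -0.005, 1.526]
wrist_force: [-8.1, 0.6, 24.1]
finger_gap: 7.8
finger_force: 25.0
```

move_arm([
  [0, 0, -0.01, 0],
  [0, 0, -0.025, 0],
  [0, 0, -0.025, 0],
  [0, 0, -0.025, 0],
  [0, 0, -0.025, 0],
])

```text
clock: 30.15
eef_pos: [490.0, 374.9, 113.3]
eef_rot: [-3.141, 0.0, 1.526]
wrist_force: [-1.2, -0.3, -0.4]
finger_gap: 8.1
finger_force: 25.0
```

```bash
python3 held.py; python3 -c "
from h import *
rel((489.3,375,72,1.528))
c=cam('scene');cv2.imwrite('pics/p4.png',cv2.resize(c['frame'][190:370,390:550],None,fx=3.3,fy=3.3,interpolation=cv2.INTER_CUBIC))
"
```

```text
scene 831 z [-106.9 -102.1  -82.3]
  -20 -5 x [0.7 3.1 5. ] y [-24.1  -2.   20.1]
  -40 -20 x [0.8 3.2 5.1] y [-24.4   5.3  20.1]
  -60 -40 x [-0.4  3.6  5.2] y [12.8 17.2 20. ]
  -75 -60 x [-23.4  -6.9  23.5] y [13.  26.  36.9]
top 493 z [-108.5 -107.  -104.1]
  -20 -5 x [-3.  -2.3  3.3] y [-28.1 -26.8  -8. ]
  -40 -20 x [-2.9 -1.9  3.8] y [-28.6 -25.4  -0.6]
  -60 -40 x [-2.9 -2.3  4.1] y [-28.8 -19.2  -0.3]
  -75 -60 x [-22.9 -11.1  22.7] y [-34.2 -14.   14.1]
t 30.25 pos [489.9 375.  113.3] yaw 1.526 gap 8.0 F [ 0.2 -0.9 -1.9] q6 0.64
  -> [489.3  375.    72.     1.53] rows [-0.     -0.0006  0.0413] -0.002
```

View pics/p4.png

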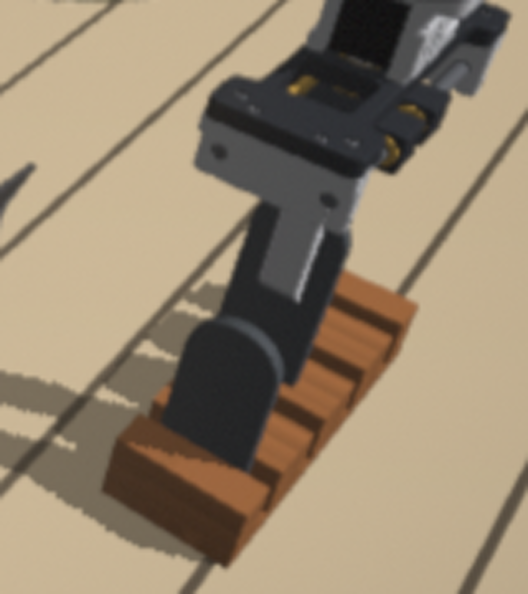

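Run:
```python
from h import *
c=cam('scene');p=pts(c)
# held plaque corner height on plane x=493.5
for u,v in((477.9,306.7),):
    d=c['R']@np.array([(u-c['cx'])/c['fx'],(v-c['cy'])/c['fy'],1.]);k=(493.5-c['o'][0])/d[0];print((c['o']+k*d).round(1))
# rack block edges by rows along y bands at slot 3
z=p[...,2]
for lo,hi in((338,355),(395,412)):
    m=(abs(z-40)<3.5)&(p[...,1]>lo)&(p[...,1]<hi)&(p[...,0]>430)&(p[...,0]<560)
    x=np.sort(p[m][:,0]+.043*(p[m][:,1]-375)); g=np.where(np.diff(x)>4)[0]; print(lo,len(x),[(x[i].round(1),x[i+1].round(1)) for i in g])
f=cv2.cvtColor(c['frame'],cv2.COLOR_BGR2GRAY)
```

```text
[493.5 393.9  59.9]
338 93 [(np.float64(508.7), np.float64(513.6)), (np.float64(532.2), np.float64(541.0))]
395 420 [(np.float64(432.1), np.float64(444.0)), (np.float64(484.5), np.float64(493.8)), (np.float64(538.6), np.float64(543.9))]
```

move_arm([
  [0, -0.0015, 0.005, 0],
  [0, -0.0015, 0.01, 0],
  [0, -0.0015, 0.014, 0],
  [0, -0.0015, 0.017, 0],
  [0, -0.0015, 0.02, 0],
  [0, -0.0015, 0.023, 0],
  [0, -0.0015, 0.025, 0],
  [0, -0.0015, 0.025, 0],
])

```text
clock: 31.15
eef_pos: [488.5, 375.2, 88.6]
eef_rot: [-3.141, 0.0, 1.526]
wrist_force: [0.5, -0.2, -0.9]
finger_gap: 8.0
finger_force: 25.0
```

It has entered the slot freely.

move_arm([
  [0, 0, 0.004, 0],
  [0, 0, 0.008, 0],
  [0, 0, 0.012, 0],
  [0, 0, 0.016, 0],
  [0, 0, 0.019, 0],
  [0, 0, 0.022, 0],
  [0, 0, 0.025, 0],
  [0, 0, 0.0255, 0],
  [0, 0, 0.0255, 0],
])

```text
clock: 32.05
eef_pos: [488.7, 375.3, 63.7]
eef_rot: [3.141, -0.0, 1.526]
wrist_force: [-0.6, -1.0, 3.1]
finger_gap: 8.1
finger_force: 25.0
```

move_arm([
  [0, 0, 0, 0],
  [0, 0, 0, 0],
  [0, 0, 0, 0],
  [0, 0, -0.02, 0],
  [0, 0, -0.06, 0],
  [0, 0, -0.1, 0],
  [0, 0, -0.14, 0],
  [0, 0, -0.14, 0],
  [0, 0, -0.14, 0],
], jaw=0.03)

```text
clock: 32.95
eef_pos: [488.7, 375.3, 203.7]
eef_rot: [3.141, -0.001, 1.526]
wrist_force: [-0.7, 0.2, -0.7]
finger_gap: 30.1
finger_force: 0.0
```

```bash
python3 rackchk.py; python3 -c "
from h import *
rel((419,-354,204,1.528))"
```

```text
scene 1639 [464. 298.] x [490.1 543.5 546.2] y [352.6 395.3] ztop 119.9
top 171 [115. 212.] x [538.7 540.1 545.5] y [348.6 390.9] ztop 121.5
top 154 [114. 235.] x [485.8 487.4 493. ] y [346.5 388.5] ztop 121.4
t 33.05 pos [488.2 375.  201.9] yaw 1.526 gap 29.9 F [ 1.  -0.1  0.4] q6 0.64
  -> [ 419.   -354.    204.      1.53] rows [-0.7313 -0.0364 -0.0011] -0.002
```

Both are seated. Third plaque.

move_arm([
  [-0.05, -0.002, 0, 0],
  [-0.1, -0.005, 0, 0],
  [-0.15, -0.007, 0, 0],
  [-0.2, -0.01, 0, 0],
  [-0.25, -0.012, 0, 0],
  [-0.3, -0.015, 0, 0],
  [-0.35, -0.017, 0, 0],
  [-0.4, -0.02, 0, 0],
  [-0.45, -0.022, 0, 0],
  [-0.5, -0.025, 0, 0],
  [-0.55, -0.027, 0, 0],
  [-0.6, -0.03, 0, 0],
], jaw=0.05)

```text
clock: 34.25
eef_pos: [430.7, -223.9, 202.2]
eef_rot: [-3.14, -0.001, 1.526]
wrist_force: [1.4, 0.6, -0.6]
finger_gap: 49.9
finger_force: 0.0
```

move_arm([
  [-0.04, -0.002, 0, 0],
  [-0.08, -0.004, 0, 0],
  [-0.12, -0.006, 0, -0.002],
  [-0.131, -0.006, 0, -0.002],
  [-0.131, -0.006, 0, -0.002],
  [-0.131, -0.006, 0, -0.002],
  [-0.131, -0.006, 0, -0.002],
])

```text
clock: 34.95
eef_pos: [420.2, -351.3, 203.3]
eef_rot: [-3.141, -0.0, 1.529]
wrist_force: [0.2, -0.5, 0.2]
finger_gap: 49.7
finger_force: 0.0
```

```bash
python3 -c "
from h import *
rel((419,-354,88.5,1.528))"
```

```text
t 34.95 pos [ 420.2 -351.3  203.3] yaw 1.529 gap 49.7 F [ 0.2 -0.5  0.2] q6 -0.72
  -> [ 419.   -354.     88.5     1.53] rows [-0.0028 -0.001   0.1148] 0.001
```

move_arm([
  [-0.003, -0.003, 0.03, 0],
  [-0.003, -0.003, 0.06, 0],
  [-0.003, -0.003, 0.085, 0],
  [-0.003, -0.003, 0.1, 0],
  [-0.003, -0.003, 0.114, 0],
  [-0.003, -0.003, 0.1145, 0],
  [-0.003, -0.003, 0.1145, 0],
])

```text
clock: 35.65
eef_pos: [417.1, -355.3, 89.4]
eef_rot: [3.141, 0.0, 1.528]
wrist_force: [0.6, -1.0, 0.1]
finger_gap: 50.0
finger_force: 0.0
```

move_arm([
  [0, 0.005, 0, 0],
  [0, 0.01, 0, 0],
  [0, 0.015, 0, 0],
  [0, 0.02, 0, 0],
  [0, 0.025, 0, 0],
  [0, 0.03, 0, 0],
  [0, 0.035, 0, 0],
  [0, 0.04, 0, 0],
  [0, 0.045, 0, 0],
  [0, 0.049, 0, 0],
  [0, 0.049, 0, 0],
], jaw=0.036)

```text
clock: 36.75
eef_pos: [466.1, -357.6, 88.8]
eef_rot: [3.142, 0.0, 1.528]
wrist_force: [-0.7, -0.6, -0.2]
finger_gap: 35.8
finger_force: 0.0
```

move_arm([
  [0, 0, 0, 0],
  [0, 0.001, 0, 0],
  [0, 0.002, 0, 0],
  [0, 0.002, 0, 0],
  [0, 0.002, 0, 0],
  [0, 0.002, 0, 0],
  [0, 0.002, 0, 0],
  [0, 0.002, 0, 0],
], jaw=0, squeeze=35)

```text
clock: 37.55
eef_pos: [467.5, -357.7, 88.9]
eef_rot: [-3.141, 0.0, 1.528]
wrist_force: [-3.1, -0.1, 3.4]
finger_gap: 7.8
finger_force: 35.0
```

move_arm([
  [0, 0, -0.015, 0],
  [0, 0, -0.04, 0],
  [0, 0, -0.08, 0],
  [0, 0, -0.12, 0],
  [0.03, -0.002, -0.12, 0],
  [0.075, -0.004, -0.12, 0],
  [0.12, -0.007, -0.12, 0],
  [0.165, -0.01, -0.12, 0],
  [0.21, -0.013, -0.12, 0],
  [0.26, -0.016, -0.12, 0],
  [0.31, -0.02, -0.12, 0],
  [0.36, -0.024, -0.12, 0],
])

```text
clock: 38.75
eef_pos: [459.0, 4.7, 210.0]
eef_rot: [3.14, -0.0, 1.528]
wrist_force: [1.7, -0.3, 0.2]
finger_gap: 7.5
finger_force: 35.0
```

```bash
python3 held.py; python3 -c "
from h import *
rel((437.2,377,208,1.528),(437.2,377,115,1.528))"
```

```text
scene 483 z [-61.  -59.9 -56.2]
  -20 -5 x [-0.5  3.4  5.4] y [-21.8   2.5  22.9]
  -40 -20 x [-1.5  3.4  6. ] y [-22.1   3.1  22.9]
  -60 -40 x [-0.1  3.2  5.7] y [-21.9   3.7  23.4]
  -75 -60 x [2.1 3.7 4.4] y [-21.1  -3.9  18.3]
top none
t 38.85 pos [459.    7.3 210. ] yaw 1.533 gap 7.9 F [-0.6  0.4 -1.9] q6 -0.03
  -> [437.2  377.   208.     1.53] rows [ 0.3686 -0.0356  0.0024] 0.005
  -> [437.2  377.   115.     1.53] rows [ 0.3685 -0.0357  0.0954] 0.005
```

move_arm([
  [0.045, -0.004, 0, 0.005],
  [0.09, -0.009, 0, 0.005],
  [0.14, -0.013, 0, 0.005],
  [0.19, -0.018, 0, 0.005],
  [0.24, -0.023, 0, 0.005],
  [0.29, -0.028, 0, 0.005],
  [0.34, -0.033, 0, 0.005],
  [0.3686, -0.0358, 0.01, 0.005],
  [0.3686, -0.0358, 0.04, 0.005],
  [0.3686, -0.0358, 0.08, 0.005],
  [0.3686, -0.0358, 0.088, 0.005],
  [0.3686, -0.0358, 0.088, 0.005],
])

```text
clock: 40.05
eef_pos: [439.4, 372.0, 120.9]
eef_rot: [-3.14, 0.001, 1.522]
wrist_force: [-0.6, 0.5, -0.4]
finger_gap: 7.8
finger_force: 35.0
```

move_arm([
  [0, 0, 0, 0],
  [0, 0, 0, 0],
])

```text
clock: 40.25
eef_pos: [440.1, 372.7, 123.0]
eef_rot: [3.139, -0.002, 1.522]
wrist_force: [0.7, 0.0, 0.0]
finger_gap: 7.9
finger_force: 35.0
```

```bash
python3 -c "
from h import *
rel((437,377,72,1.528))"
```

```text
t 40.25 pos [440.1 372.7 123. ] yaw 1.522 gap 7.9 F [0.7 0.  0. ] q6 0.69
  -> [437.   377.    72.     1.53] rows [ 0.004  -0.0035  0.051 ] -0.006
```

move_arm([
  [0.004, -0.003, 0.005, -0.005],
  [0.004, -0.003, 0.01, -0.005],
  [0.004, -0.003, 0.01, -0.005],
  [0.004, -0.003, 0.01, -0.005],
])

```text
clock: 40.65
eef_pos: [436.4, 376.5, 110.8]
eef_rot: [-3.141, 0.0, 1.528]
wrist_force: [0.1, -1.0, -1.1]
finger_gap: 7.8
finger_force: 35.0
```

```bash
python3 -c "
from h import *
rel((437,377,72,1.528))"
```

```text
t 40.65 pos [436.4 376.5 110.8] yaw 1.528 gap 7.8 F [ 0.1 -1.  -1.1] q6 0.69
  -> [437.   377.    72.     1.53] rows [0.0005 0.0006 0.0388] -0.0
```

move_arm([
  [0, 0.0005, 0.004, 0],
  [0, 0.0005, 0.008, 0],
  [0, 0.0005, 0.012, 0],
  [0, 0.0005, 0.016, 0],
  [0, 0.0005, 0.019, 0],
  [0, 0.0005, 0.019, 0],
])

```text
clock: 41.25
eef_pos: [436.8, 376.4, 91.3]
eef_rot: [-3.141, 0.001, 1.528]
wrist_force: [0.1, -0.1, -0.4]
finger_gap: 7.9
finger_force: 35.0
```

Free in the slot (bottom at about 30 mm).

move_arm([
  [0, 0, 0.004, 0],
  [0, 0, 0.008, 0],
  [0, 0, 0.012, 0],
  [0, 0, 0.016, 0],
  [0, 0, 0.018, 0],
  [0, 0, 0.0195, 0],
  [0, 0, 0.0195, 0],
])

```text
clock: 41.95
eef_pos: [437.0, 376.6, 73.2]
eef_rot: [3.141, -0.0, 1.528]
wrist_force: [-3.0, -2.1, 8.3]
finger_gap: 7.6
finger_force: 35.0
```

move_arm([
  [0, 0, 0, 0],
  [0, 0, 0, 0],
  [0, 0, 0, 0],
  [0, 0, -0.02, 0],
  [0, 0, -0.06, 0],
  [0, 0, -0.1, 0],
  [0, 0, -0.13, 0],
  [0, 0, -0.13, 0],
  [0, 0, -0.13, 0],
], jaw=0.03)

```text
clock: 42.85
eef_pos: [436.9, 376.5, 202.2]
eef_rot: [3.141, -0.0, 1.528]
wrist_force: [0.4, 0.3, -0.1]
finger_gap: 29.8
finger_force: 0.0
```

```bash
python3 rackchk.py; python3 -c "
from h import *
rel((414.5,-407.5,203,1.528))"
```

```text
scene 2218 [470. 291.] x [439.3 493.3 546.2] y [353.1 396.6] ztop 120.1
top 178 [115. 212.] x [538.8 540.1 545.4] y [348.2 390.5] ztop 121.9
top 157 [114. 235.] x [485.8 487.5 493.2] y [346.5 388.9] ztop 121.3
top 126 [112. 257.] x [434.4 436.4 441. ] y [350.5 391.7] ztop 121.7
t 42.95 pos [436.6 376.2 200.9] yaw 1.528 gap 30.2 F [ 0.3 -0.2 -0.7] q6 0.69
  -> [ 414.5  -407.5   203.      1.53] rows [-0.7839  0.0116 -0.001 ] -0.0
```

move_arm([
  [-0.05, 0.001, 0, 0],
  [-0.1, 0.001, 0, 0],
  [-0.15, 0.002, 0, 0],
  [-0.2, 0.003, 0, 0],
  [-0.25, 0.004, 0, 0],
  [-0.3, 0.004, 0, 0],
  [-0.35, 0.005, 0, 0],
  [-0.4, 0.006, 0, 0],
  [-0.45, 0.007, 0, 0],
  [-0.5, 0.007, 0, 0],
  [-0.55, 0.008, 0, 0],
  [-0.6, 0.009, 0, 0],
], jaw=0.05)

```text
clock: 44.15
eef_pos: [419.3, -225.2, 201.3]
eef_rot: [-3.14, -0.001, 1.528]
wrist_force: [0.4, 0.7, 1.3]
finger_gap: 49.6
finger_force: 0.0
```

move_arm([
  [-0.05, 0.001, 0, 0],
  [-0.1, 0.002, 0, 0],
  [-0.15, 0.002, 0, 0],
  [-0.184, 0.003, 0, 0],
  [-0.184, 0.003, 0, 0],
  [-0.184, 0.003, 0, 0],
  [-0.184, 0.003, 0, 0],
  [-0.184, 0.003, 0, 0],
])

```text
clock: 44.95
eef_pos: [415.5, -406.2, 202.4]
eef_rot: [-3.141, -0.0, 1.529]
wrist_force: [-0.4, 0.5, 0.4]
finger_gap: 50.2
finger_force: 0.0
```

```bash
python3 -c "
from h import *
rel((414.5,-407.5,89,1.528))"
```

```text
t 44.95 pos [ 415.5 -406.2  202.4] yaw 1.529 gap 50.2 F [-0.4  0.5  0.4] q6 -0.8
  -> [ 414.5  -407.5    89.      1.53] rows [-0.0014 -0.0009  0.1134] 0.001
```

move_arm([
  [-0.001, -0.001, 0.03, 0],
  [-0.001, -0.001, 0.06, 0],
  [-0.001, -0.001, 0.085, 0],
  [-0.001, -0.001, 0.1, 0],
  [-0.001, -0.001, 0.113, 0],
  [-0.001, -0.001, 0.1135, 0],
  [-0.001, -0.001, 0.1135, 0],
])

```text
clock: 45.65
eef_pos: [414.5, -408.3, 89.6]
eef_rot: [3.141, 0.001, 1.528]
wrist_force: [-0.1, -0.3, 0.4]
finger_gap: 49.6
finger_force: 0.0
```

move_arm([
  [0, 0.005, 0, 0],
  [0, 0.01, 0, 0],
  [0, 0.015, 0, 0],
  [0, 0.02, 0, 0],
  [0, 0.025, 0, 0],
  [0, 0.03, 0, 0],
  [0, 0.035, 0, 0],
  [0, 0.04, 0, 0],
  [0, 0.045, 0, 0],
  [0, 0.049, 0, 0],
  [0, 0.049, 0, 0],
], jaw=0.036)

```text
clock: 46.75
eef_pos: [463.6, -410.2, 88.8]
eef_rot: [3.142, 0.0, 1.528]
wrist_force: [0.5, 0.1, -0.1]
finger_gap: 36.1
finger_force: 0.0
```

move_arm([
  [0, 0, 0, 0],
  [0, 0.001, 0, 0],
  [0, 0.002, 0, 0],
  [0, 0.002, 0, 0],
  [0, 0.002, 0, 0],
  [0, 0.002, 0, 0],
  [0, 0.002, 0, 0],
  [0, 0.002, 0, 0],
], jaw=0, squeeze=35)

```text
clock: 47.55
eef_pos: [465.0, -410.4, 89.0]
eef_rot: [-3.141, 0.0, 1.528]
wrist_force: [-2.8, 0.5, 1.8]
finger_gap: 7.4
finger_force: 35.0
```

move_arm([
  [0, 0, -0.015, 0],
  [0, 0, -0.04, 0],
  [0, 0, -0.08, 0],
  [0, 0, -0.12, 0],
  [0.03, -0.006, -0.12, 0],
  [0.075, -0.012, -0.12, 0],
  [0.12, -0.019, -0.12, 0],
  [0.165, -0.025, -0.12, 0],
  [0.21, -0.03, -0.12, 0],
  [0.26, -0.036, -0.12, 0],
  [0.31, -0.042, -0.12, 0],
  [0.36, -0.048, -0.12, 0],
])

```text
clock: 48.75
eef_pos: [432.3, -47.8, 210.0]
eef_rot: [3.14, -0.0, 1.527]
wrist_force: [1.4, 1.2, -0.7]
finger_gap: 7.8
finger_force: 35.0
```

```bash
python3 held.py; python3 -c "
from h import *
rel((385,379,208,1.528))"
```

```text
scene 436 z [-61.8 -60.2 -55.7]
  -20 -5 x [-0.1  3.6  5.6] y [-21.2   3.7  23.5]
  -40 -20 x [-0.3  3.3  6. ] y [-20.6   2.8  23.1]
  -60 -40 x [-0.5  3.6  6. ] y [-22.5   3.7  23.8]
  -75 -60 x [-3.1  2.6  4.6] y [-19.3   2.9  22.9]
top none
t 48.85 pos [432.4 -45.2 210.1] yaw 1.533 gap 7.8 F [ 0.2 -0.3 -0.4] q6 -0.15
  -> [385.   379.   208.     1.53] rows [ 0.4221 -0.0634  0.0023] 0.005
```

move_arm([
  [0.045, -0.007, 0, 0.005],
  [0.09, -0.013, 0, 0.005],
  [0.135, -0.02, 0, 0.005],
  [0.18, -0.027, 0, 0.005],
  [0.225, -0.034, 0, 0.005],
  [0.27, -0.041, 0, 0.005],
  [0.315, -0.047, 0, 0.005],
  [0.36, -0.054, 0, 0.005],
  [0.4, -0.06, 0, 0.005],
  [0.422, -0.0634, 0, 0.005],
  [0.422, -0.0634, 0, 0.005],
  [0.422, -0.0634, 0, 0.005],
])

```text
clock: 50.05
eef_pos: [387.8, 374.3, 209.2]
eef_rot: [3.141, -0.0, 1.523]
wrist_force: [-0.3, -1.2, -0.9]
finger_gap: 7.6
finger_force: 35.0
```

```bash
python3 -c "
from h import *
rel((384.9,378,112,1.528))"
```

```text
t 50.05 pos [387.8 374.3 209.2] yaw 1.523 gap 7.6 F [-0.3 -1.2 -0.9] q6 0.75
  -> [384.9  378.   112.     1.53] rows [ 0.0035 -0.0031  0.0972] -0.005
```

move_arm([
  [0.0035, -0.003, 0.02, -0.005],
  [0.0035, -0.003, 0.05, -0.005],
  [0.0035, -0.003, 0.08, -0.005],
  [0.0035, -0.003, 0.095, -0.005],
  [0.0035, -0.003, 0.097, -0.005],
  [0.0035, -0.003, 0.097, -0.005],
  [0.0035, -0.003, 0.097, -0.005],
])

```text
clock: 50.75
eef_pos: [385.4, 378.3, 113.3]
eef_rot: [3.14, -0.001, 1.527]
wrist_force: [-1.4, 0.6, -0.9]
finger_gap: 8.1
finger_force: 35.0
```

```bash
python3 -c "
from h import *
rel((384.9,378,72,1.528))"
```

```text
t 50.75 pos [385.4 378.3 113.3] yaw 1.527 gap 8.1 F [-1.4  0.6 -0.9] q6 0.75
  -> [384.9  378.    72.     1.53] rows [-0.0004 -0.0006  0.0413] -0.001
```

move_arm([
  [0, -0.0005, 0.004, 0],
  [0, -0.0005, 0.008, 0],
  [0, -0.0005, 0.012, 0],
  [0, -0.0005, 0.016, 0],
  [0, -0.0005, 0.02, 0],
  [0, -0.0005, 0.021, 0],
  [0, -0.0005, 0.021, 0],
])

```text
clock: 51.45
eef_pos: [384.2, 378.3, 90.7]
eef_rot: [-3.141, 0.0, 1.528]
wrist_force: [-0.8, 0.3, -1.4]
finger_gap: 7.9
finger_force: 35.0
```

move_arm([
  [0, 0.0005, 0.004, 0],
  [0, 0.0005, 0.008, 0],
  [0, 0.0005, 0.012, 0],
  [0, 0.0005, 0.016, 0],
  [0, 0.0005, 0.018, 0],
  [0, 0.0005, 0.019, 0],
  [0, 0.0005, 0.019, 0],
])

```text
clock: 52.15
eef_pos: [384.8, 378.4, 73.2]
eef_rot: [3.141, -0.0, 1.528]
wrist_force: [-5.7, -4.8, 16.2]
finger_gap: 7.5
finger_force: 35.0
```

move_arm([
  [0, 0, -0.001, 0],
  [0, 0, -0.001, 0],
  [0, 0, -0.001, 0],
  [0, 0, -0.02, 0],
  [0, 0, -0.06, 0],
  [0, 0, -0.1, 0],
  [0, 0, -0.14, 0],
  [-0.05, 0, -0.15, 0],
  [-0.1, 0, -0.15, 0],
  [-0.15, 0, -0.15, 0],
  [-0.15, 0, -0.15, 0],
], jaw=0.03)

```text
clock: 53.25
eef_pos: [378.1, 224.8, 222.1]
eef_rot: [3.141, 0.0, 1.524]
wrist_force: [-0.1, -0.3, -0.6]
finger_gap: 29.9
finger_force: 0.0
```

```bash
python3 rackchk.py; python3 chips.py
python3 - <<'E'
from h import *
rel()
T=cam('top');P=pts(T);z=P[...,2]
M=np.zeros((420,560),bool);M[150:215,355:405]=((z>14)&(z<70))[150:215,355:405];q=P[M]
r=cv2.minAreaRect(q[:,:2].astype(np.float32));print('scraper',M.sum(),r,np.percentile(q[:,2],[5,95]).round(1))
cv2.imwrite('pics/end.png',cam('scene')['frame'])
E
```

```text
scene 2758 [476. 285.] x [387.3 491.6 546. ] y [353.8 398.1] ztop 120.3
top 179 [116. 212.] x [538.7 540.  545.5] y [348.  389.4] ztop 121.6
top 136 [113. 234.] x [485.7 487.4 492.9] y [346.8 388.3] ztop 121.5
scene 72 [329. 266.] board xyz -18.0 136.0 16.0
scene 50 [312. 274.] board xyz 24.0 129.0 15.0
scene 42 [307. 284.] board xyz 57.0 146.0 23.0
top 19 [228. 189.] board xyz 58.0 142.0 23.0
top 8 [231. 202.] board xyz 26.0 132.0 14.0
top 18 [225. 214.] board xyz -6.0 143.0 23.0
top 8 [229. 224.] board xyz -28.0 132.0 13.0
t 53.45 pos [378.4 229.1 221.9] yaw 1.528 gap 29.9 F [-0.2  0.6 -1.4] q6 0.5
scraper 604 ((641.8844604492188, -269.08734130859375), (46.86695098876953, 80.78980255126953), 78.47526550292969) [18.4 59.5]
```

View pics/end.png

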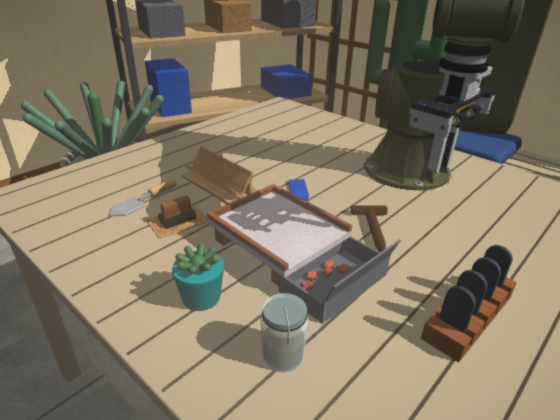

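The final picture shows four plaques standing in the rack (456–498, 245–335), the chips in the bin (310–345, 265–285), the board empty, the scraper upright on its mat (178,211), and the other objects in place.

```bash
python3 -c "
from cell import manip
print(manip.sign_off())"
```

```text
the job is handed in; nothing more can be done
None
```

The job is handed in: all 5 chips are in the bin, the scraper is upright on its mat, and the 4 plaques stand fully down in their own rack slots; the judge gave no verdict.

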